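Line up a brake disc with a tapered drift, bolt it up and zero the dial gauge

ROBOT

A 6-joint arm with a two-finger parallel gripper is mounted at the origin on the work surface. World frame = base frame: x ahead of the robot, y to its left, z up, the work surface at z = 0. Lengths are in m, angles in rad, forces in N, time in s.
With the tool pointing down it reaches from about 0.35 to 0.775 m from the base axis. Payload 5.5 kg.
Tool frame: the origin (TCP) lies at the very end of the fingers, on their centre line; the grasp point (between the pads) lies 19 mm behind it; z points along the fingers, y is the direction in which the jaws open and shut (so a half turn about z gives the same grasp; the last joint's range is limited). The gripper opens to 85 mm and grips with 20 to 120 N. Pads are 22 mm wide; open, the fingers measure 114 mm over their backs; the gripper's body (76 mm by 85 mm) begins 54 mm behind the grasp point. The pads swing forward as they close: fully open they stand 13 mm farther back than shut.
Start: joints at [-1.419, 0.313, 0.046, 1.304, 0, 1.431], TCP at [0.165, -0.551, 0.211] pointing down, gripper open.
Joint ranges: [-2.76, 2.76], [-0.86, 1.69], [-1.03, 1.26], [-2.2, 2.34], [-1.47, 1.5], [-3.14, 3.14]. Speed limits (rad/s): [2.57, 2.57, 3.14, 3.14, 3.14, 3.14].

INTERFACE

Orientations are given as a unit quaternion [w, x, y, z].
In Python, from workcell import get_state, read_camera, hand_in, find_in, silhouettes gives the robot as it stands. The module is installed in compiled form; this text tells all that it offers.
- The arm moves only by the tool send_rows, never from a script. Its argument "deltas" is a list that holds one entry, the list of rows, each a list of 6 numbers: the shift along the world's x, y, z in cm, then the turn, a rotation vector about the world's x, y, z in degrees. In form: [[[dx, dy, dz, wx, wy, wz], ...]]. A call has 1 to 12 rows; each row is the pose to reach, as a shift and turn from the pose commanded when the call began; what a row does not reach only later rows make up. A row lasts 1/10 s, in which the tool goes at most 50 mm and 8.59 degrees, less where a joint would pass 70% of its speed; a pose out of reach is approached as far as the arm can. A call with a gripper value outside its range is refused whole. "jaw" is the opening, from -1 (shut) to 1 (fully open), so that 0 is half open, set as the call begins (left out, the last holds). The fingers move at their own pace and stop on an object; "force" is the grip in N (left out, the last holds). Time passes only in rows, so rows that repeat a pose let the fingers close. It gives the time, the measured TCP pose, the force and the opening at its end, in the units of the state.
- get_state(): the state, without advancing time (a new reading comes with each control period).
- read_camera(name): name is "side" or "top"; returns a dict with "img" (420x560x3 uint8, red, green, blue), "z_map" (420x560 float32, m along the optical axis (not along the pixel's ray), 0 where there is no reading), "vfov" (degrees; the focal length in pixels is half the picture's height over the tangent of half this angle, whatever the lens; pixels are square), "cx", "cy" (the principal point, pixels), "R" (3x3) and "t" (3): a world point X has camera coordinates R X + t. Camera axes: x right, y down, z forward; pixel columns grow to the right and rows downward; lengths in m; the calibration is good to about 2 mm. A picture is of the moment at which its call begins.
- hand_in(): hands the job in, once; it reports no verdict.
Trained networks look in a picture, given as the dict that the camera call returned (one of the last four; its "shot" number tells which), for a name from the list of things; names that differ only in an ending like _2 or _b are one class to them, and where a whole thing is asked for, a point or a joint stands for the part that bears it (a point fixed in the world has none). Each returns a list of dicts, best first, with "conf" (0 to 1); they miss things now and then, are a little off and sometimes report something else, mostly with a low value. They report only what shows in the picture. A call takes as long as a camera call. They do not tell look-alikes from the thing itself.
- find_in(picture, thing): "box" ([centre column, centre row, width, height] in pixels, round what is visible of it).
- silhouettes(picture, thing): "mask" (420x560 bool, what is visible of it) and "box" ([centre column, centre row, width, height] in pixels, round what is visible of it).
The state is a dict: "clock": time; "joint_pos": joint angles; "qvel": joint speeds; "tau": joint torques, N m; "tcp_pos": TCP position; "orientation": TCP orientation; "wrist_force": force on the tool from outside, world axes, zero at the start; "ft_torque": the same for the moment, N m; "finger_gap": finger opening in m.
Only numpy, scipy, OpenCV 4.12 (cv2) and the standard library are available. Lean on these libraries where they do the work, as an engineer would, in place of code of your own. Each camera call takes 0.05 s, during which the arm holds its last target.

TASK

Set this brake disc up for a run-out check: its bolt holes sit a little off the holes in the hub, so drive the tapered drift right home through one of them to pull disc and hub into line, and leave it in while you put every clamp bolt from the bolt block into the other holes, right down on its flange. Only when all the bolts are in, stand the dial gauge beside the disc, its base flat on the bench and its plunger resting on the flat outer ring of the disc, and turn the gauge's bezel until the zero mark stands at the pointer; the drift comes out again once the bolts are in and goes back into an empty hole of the punch rack, pushed right down. Leave the other tools and parts on the bench where they are.

Things in the scene. Friction and masses are not known exactly. Their poses are not given: they have to be found in the camera images.
- hub_face (a point): Centre of the brake disc's raised middle (hat), on its top face, z = 110 mm; x axis to hub_hole0, z up. Hat 152 mm across, 7 mm thick; it lies on the hub flange, 12 mm thick and fixed. Both have five 20 mm through holes on a 56 mm radius; below them free space to z = 14 mm. A 64 mm round spigot rises 4 mm at the centre. Outer flat ring of the disc: 76 to 120 mm radius, top at z = 80 mm.
- hub_hole0 (a point): Centre of one hole of the FIXED hub flange, given at the height of the disc's top face (z = 110 mm). The other four follow at 72 degree steps about hub_face.
- disc (a joint): Angle by which the disc is turned on the hub, rad, anticlockwise from above; at 0 its five holes lie exactly over the hub's. A disc hole is a hub hole turned by this angle about hub_face. Starts at 0.07 to 0.14 (holes 4 to 8 mm apart). It turns stiffly (0.25 N m of dry friction, 4.5 N at the holes) and stays where it is left.
- drift_mid (a point): Middle of the tapered drift, plain steel, 139 mm long, tip down in the punch rack, z up along it. From its tip: taper from 6 to 18.5 mm across over 50 mm, straight 18.5 mm shank for 25 mm, collar 36 mm across and 6 mm thick (under side 5.5 mm above this point), round handle 22 mm across for 58 mm. 0.26 kg. Home in the disc: this point at z = 104.5 mm; in the rack: 89.5 mm.
- rack_mid (a point): Mouth of the middle hole of the punch rack (z = 95 mm), a fixed wooden block 200 x 62 x 95 mm with three 22 mm holes, 85 mm deep, in a row 68 mm apart along this point's x axis. At first one (any) holds the drift, the only tool with a collar; the others hold a cold chisel and a pin punch that stay there.
- bolt0_mid (a point): Middle of a clamp bolt, plain steel, 79 mm long, head up, z up along it, standing in the bolt block. Round head 26 mm across, 30 mm high, on a flange 34 mm across, 4 mm thick (under side 5.5 mm above this point); shank below it 16 mm across, 45 mm long, its end tapered. 0.12 kg. Home in the disc: this point at z = 104.5 mm; in the block: 54.5 mm.
- bolt1_mid (a point): Middle of another such bolt. The bolt block is a fixed grey block 250 x 56 x 60 mm, its length within 0.1 rad of world x, with four 20 mm holes 62 mm apart in one row along it; it holds two to four bolts (the others are absent).
- bolt2_mid (a point): Middle of another such bolt, as bolt0.
- bolt3_mid (a point): Middle of another such bolt, as bolt0.
- stand_post (a point): Gripping point on the post of the dial gauge's stand, loose on the bench, 0.7 to 1 kg; 192 mm above the base's under side, x towards the gauge, z up. Base: grey plate 100 (x) x 90 x 24 mm, the post at its centre. Post: round, 14 mm across, up to z = 212 mm; a 26 mm square clamp on it at 144 to 164 mm carries the gauge, its vertical axis 70 mm from the post along +x. It stays upright.
- gauge_centre (a point): Centre of the gauge's bezel, 176 mm above the base's under side, axes as the stand's. Bezel: dark knurled ring 52 mm across, from 169 to 183 mm, carrying the white dial. Case below it 49 mm across, down to 148 mm; then a stem 8 mm across down to 112 mm, then the plunger.
- plunger_tip (a point): Lower end of the gauge's plunger, a 6 mm ball on the gauge's axis. Hanging free it is 77 mm above the base's under side; with the stand on the bench and the plunger on the disc's outer ring it is pushed up 3 mm, to z = 80 mm. Lower it onto the ring from above.
- plunger (a joint): How far the plunger is pushed up, m: 0 hanging free, about 0.003 on the disc's ring, at most 0.008. Its spring is soft (0.4 to 1.3 N).
- pointer (a joint): Angle of the dial's pointer, rad, clockwise from above, 0 where it points along the stand's +x; 300 rad per m of plunger lift, so near 0.9 with the plunger on the ring.
- bezel (a joint): Angle of the bezel, rad, clockwise from above, -2.9 to 2.9; at 0 its zero mark lies along the stand's +x. The dial reads zero when joint bezel equals joint pointer. Friction about 0.03 N m; it stays where it is left.
- zero_mark (a point): Zero mark on the bezel, 18 mm from the gauge's axis: a broad black line on the dial, with a white tab on the rim beyond it.
- pointer_tip (a point): Tip of the thin black pointer, 18 mm from the gauge's axis; it lies over the zero mark when the dial reads zero.
- piston0: Bystander: a loose brass-coloured caliper piston 42 mm across, 36 mm high.
- chisel: Bystander: 20 mm round cold chisel in the punch rack, up to z = 165 mm; origin at its foot.
- punch: Bystander: round pin punch in the punch rack, 20 mm, 13 mm at the top, up to z = 152 mm; origin at its foot.
Mind the look-alikes: they are no part of the job. What is shaped like the part that bears rack_mid but pink is not meant.

How it is judged:
By the outcome, as a careful person would: the job done as asked, in the order asked, and still so for the second after the job is handed in, with the robot touching nothing.
Of bolt0, bolt1, bolt2, bolt3 only 2 to 4 are there at a start; the rules pass over those that are not, and their reading is None.
At some moment in a run one of gauge_stand may be knocked a few centimetres aside while the robot is not near it.
It also fails if it takes over 210 s, if anything falls off the work surface, if the arm or the gripper's body presses on something with over 40 N, if the wrist force passes 120 N, or if a joint passes its speed limit or range.

## Working session

There is one attempt and no reset: what is moved stays moved. The work goes in short steps, Python scripts to look and compute and a tool call to move; the robot and the scene stay as the last step left them, time stands still between calls to the robot, and variables do not carry over. Pictures are saved under pics/ and viewed, and the job is handed in when it is done.

Besides the shell and the picture viewer there is one more tool, called by a JSON object that holds its "method" and its "body". send_rows: Moves the arm, as the interface text tells. Its arguments: {"type":"object","properties":{"deltas":{"type":"array","items":{"type":"array","items":{"type":"array","items":{"type":"number"}}}},"jaw":{"type":"number"},"force":{"type":"number"}},"required":["deltas"]}

```bash
mkdir -p pics; ls; python3 - <<'E'
from workcell import *
import cv2,numpy as np
s=get_state();print(s)
for n in("side","top"):
    p=read_camera(n);cv2.imwrite(f"pics/{n}0.png",cv2.resize(p["img"][:,:,::-1],(800,600)))
    print(n,p["vfov"],p["cx"],p["cy"],p["R"],p["t"],p["shot"], p.keys())
E
```

```text
pics
{'clock': 0.0, 'joint_pos': array([-1.41862249e+00,  3.13985624e-01,  4.49594502e-02,  1.30359440e+00,
        2.27427639e-06,  1.43117153e+00]), 'qvel': array([-0.00095402,  0.00066259,  0.00177865,  0.00018083,  0.00154231,
        0.0002045 ]), 'tau': array([ 1.26029377e-04, -4.80622065e+01,  2.98534602e+01,  1.92247523e-02,
       -2.69298216e-04, -2.48910588e-06]), 'tcp_pos': array([ 0.16530621, -0.55014658,  0.21010933]), 'orientation': array([-9.12113050e-04,  9.89375150e-01,  1.45382188e-01, -4.58598872e-06]), 'wrist_force': array([-0.08302   ,  0.16815401,  0.66666414]), 'ft_torque': array([ 0.02622951, -0.02336925, -0.04024861]), 'finger_gap': 0.0854970894879359}
side 42.38810130430227 284.5094906229936 204.01120076267898 [[ 0.85403337  0.52008232 -0.0118906 ]
 [ 0.29267828 -0.49925581 -0.81552625]
 [-0.43007724  0.69300651 -0.57859792]] [-0.37838391 -0.03510506  1.50225477] 1 dict_keys(['img', 'z_map', 'vfov', 'cx', 'cy', 'R', 't', 'shot'])
top 53.0763507973389 282.12678591248607 208.8267446712772 [[ 0.00409464 -0.99986466  0.01593405]
 [-0.9924024  -0.00602243 -0.12288698]
 [ 0.12296631 -0.01530981 -0.99229275]] [-0.01425867  0.46500027  1.21861985] 2 dict_keys(['img', 'z_map', 'vfov', 'cx', 'cy', 'R', 't', 'shot'])
```

View pics/side0.png

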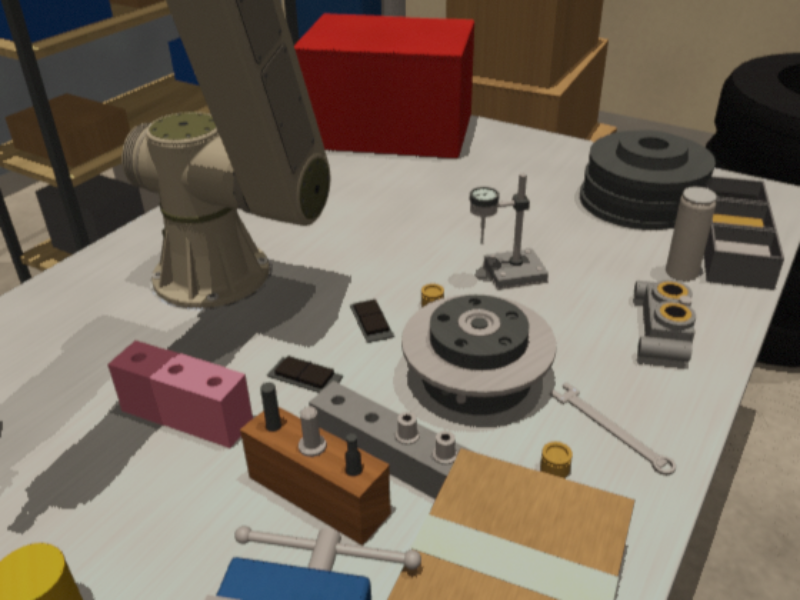

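View pics/top0.png

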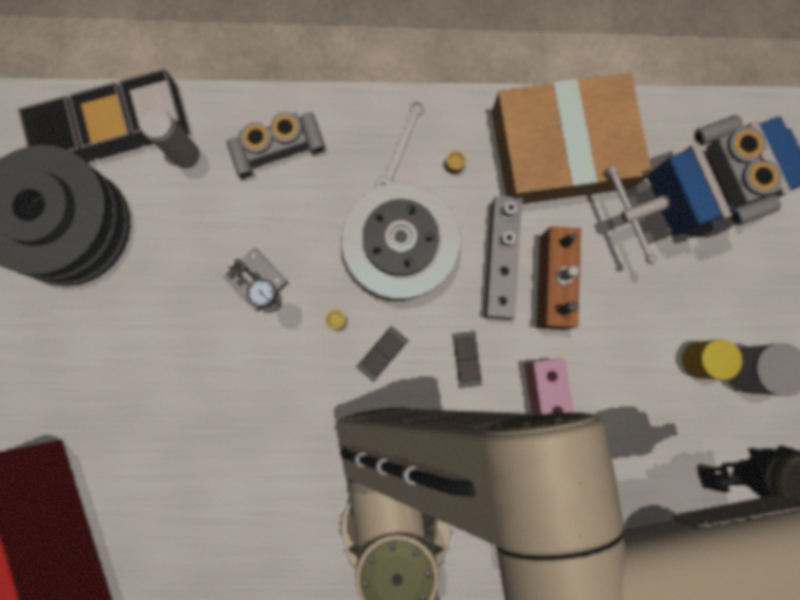

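```bash
cat > h.py <<'E'
from workcell import *
import cv2,numpy as np
def f_(p): return p["img"].shape[0]/2/np.tan(np.radians(p["vfov"])/2)
def ray(p,u,v,z):
    f=f_(p);d=p["R"].T@np.array([(u-p["cx"])/f,(v-p["cy"])/f,1.]);c=-p["R"].T@p["t"]
    return c+d*(z-c[2])/d[2]
def proj(p,X):
    X=np.atleast_2d(X);c=X@p["R"].T+p["t"];f=f_(p)
    return np.c_[c[:,0]/c[:,2]*f+p["cx"],c[:,1]/c[:,2]*f+p["cy"]]
def cloud(p):
    f=f_(p);h,w=p["z_map"].shape;u,v=np.meshgrid(np.arange(w),np.arange(h));z=p["z_map"]
    c=np.stack([(u-p["cx"])/f*z,(v-p["cy"])/f*z,z],-1)
    X=(c-p["t"])@p["R"];X[z==0]=np.nan
    return X
def crop(p,u0,v0,w,h,k,name):
    c=p["img"][v0:v0+h,u0:u0+w,::-1];cv2.imwrite(f"pics/{name}.png",cv2.resize(c,None,fx=k,fy=k,interpolation=cv2.INTER_CUBIC))
E
python3 - <<'E'
from h import *
p=read_camera("top");q=read_camera("side")
crop(p,225,120,190,120,4,"tc");crop(q,160,150,240,190,3,"sc")
for cam in(p,q):
  for n in("drift_mid","bolt0_mid","disc","stand_post","gauge_centre","rack_mid","piston0","chisel","punch"):
    for d in find_in(cam,n)[:5]: print(n,np.round(d["box"],1),round(d["conf"],2))
X=cloud(p)
d=X[100:240,220:420]
for z in (0.08,0.11,0.095,0.06):
    m=abs(X[...,2]-z)<0.003; print(z,m.sum(), np.median(X[...,2][m]))
E
```

```text
drift_mid [398.4 192.1  20.5  15.9] 0.7
bolt0_mid [280.  167.   84.3  83.8] 0.35
disc [280.  168.1  83.6  83.4] 0.88
stand_post [183.1 206.4  20.2  24.3] 0.7
stand_post [179.4 196.9  46.5  43.8] 0.56
gauge_centre [283.4 169.9  83.5  77.4] 0.68
gauge_centre [179.9 195.9  43.2  48.1] 0.58
rack_mid [390.5 192.6  31.8  81.6] 0.94
rack_mid [385.1 269.   35.1  36.2] 0.62
piston0 [234.  225.4  17.4  10.1] 0.64
piston0 [388.  192.2  31.8  77.5] 0.62
chisel [279.8 166.7  83.8  80. ] 0.49
drift_mid [216.6 302.5  16.9  34.7] 0.92
disc [333.7 243.2 109.8  73.5] 0.82
disc [217.8 302.9  20.2  36.7] 0.21
stand_post [356.4 162.4  50.1  76.8] 0.87
gauge_centre [356.4 161.8  54.1  80.3] 0.9
rack_mid [221.1 333.1 106.4  96.9] 0.93
rack_mid [125.6 278.6 102.   78.6] 0.68
piston0 [304.1 205.8  15.7  17.6] 0.62
chisel [191.  284.9  13.6  36.5] 0.62
punch [246.4 320.   11.6  32. ] 0.6
punch [287.6 300.6  18.3  20.2] 0.29
0.08 2824 0.08018390647365535
0.11 4474 0.11044161184496636
0.095 3338 0.09568664105496372
0.06 2049 0.060227754536987525
```

View pics/tc.png

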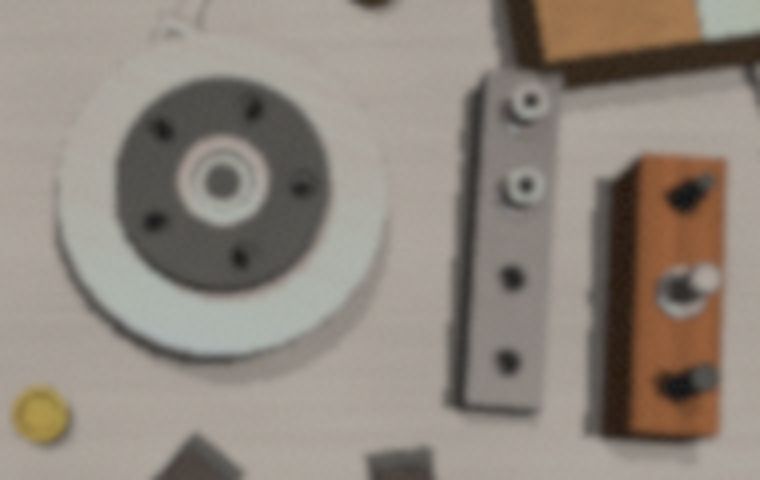

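View pics/sc.png

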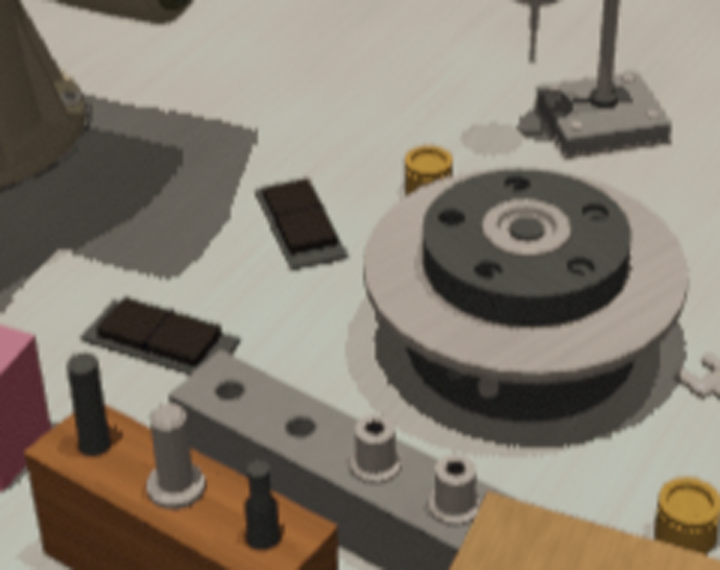

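```bash
cat > m1.py <<'E'
from h import *
p=read_camera("top");q=read_camera("side")
for cam,nm in((p,"top"),(q,"side")):
    X=cloud(cam)
    def comp(z,tol,c,r):
        m=(abs(X[...,2]-z)<tol)&(np.hypot(X[...,0]-c[0],X[...,1]-c[1])<r)
        return m
    c0=ray(p,280,168,0.08)[:2]
    for z,tol in((.08,.004),(.11,.002),(.114,.0015)):
        m=comp(z,tol,c0,.14).astype(np.uint8)
        cs,_=cv2.findContours(m,cv2.RETR_EXTERNAL,cv2.CHAIN_APPROX_NONE)
        k=max(cs,key=cv2.contourArea)[:,0]
        W=np.array([ray(cam,u,v,z)[:2] for u,v in k],np.float32)
        (x,y),r=cv2.minEnclosingCircle(W)
        A=np.c_[W*2,np.ones(len(W))];s=np.linalg.lstsq(A,(W**2).sum(1),rcond=None)[0]
        print(nm,z,len(W),"fit",np.round(s[:2],4),round(np.sqrt(s[2]+s[0]**2+s[1]**2),4),"minenc",round(x,4),round(y,4),round(r,4))
    for z,tol,c in((.095,.003,ray(p,388,192,.095)),(.06,.003,ray(p,353,180,.06))):
        m=comp(z,tol,c,.15).astype(np.uint8)
        cs,_=cv2.findContours(m,cv2.RETR_EXTERNAL,cv2.CHAIN_APPROX_NONE)
        k=max(cs,key=cv2.contourArea)[:,0]
        W=np.array([ray(cam,u,v,z)[:2] for u,v in k],np.float32)
        print(nm,z,cv2.minAreaRect(W))
    m=(X[...,2]>.02)&(abs(X[...,0]-c0[0])<.3)&(abs(X[...,1]-c0[1])<.45)
X=cloud(p)
print("box top z", np.nanmedian(X[95:120,365:390,2]))
E
python3 m1.py
```

```text
top 0.08 249 fit [ 0.5798 -0.0061] 0.1176 minenc 0.5798 -0.0059 0.1199
top 0.11 377 fit [ 0.5796 -0.0071] 0.0671 minenc 0.58 -0.0058 0.0764
top 0.114 50 fit [ 0.5988 -0.0107] 0.0149 minenc 0.601 -0.0096 0.0233
top 0.095 ((0.5055293440818787, -0.3298758566379547), (0.06323415040969849, 0.2003147155046463), 86.6396255493164)
top 0.06 ((0.558204174041748, -0.2201564610004425), (0.05673970282077789, 0.26363638043403625), 85.68045806884766)
side 0.08 400 fit [ 0.5786 -0.0079] 0.1073 minenc 0.5809 -0.0117 0.122
side 0.11 180 fit [ 0.5792 -0.0098] 0.0744 minenc 0.58 -0.0112 0.0785
side 0.114 123 fit [ 0.5793 -0.0096] 0.0268 minenc 0.5792 -0.01 0.032
side 0.095 ((0.5047621130943298, -0.33391326665878296), (0.06481202691793442, 0.2021099478006363), 86.66297149658203)
side 0.06 ((0.5445039868354797, -0.22464093565940857), (0.06020103767514229, 0.2386614829301834), 85.81519317626953)
box top z 0.10008641187885293
```

```bash
python3 - <<'E'
from h import *
p=read_camera("top");q=read_camera("side")
print("cams",-p["R"].T@p["t"],-q["R"].T@q["t"])
X=cloud(p)
s=0.7
for n,u,v in(("yellow",720*s,360*s),("gray",780*s,370*s),("vise",690*s,195*s),("handle",615*s,175*s),("box",550*s,120*s),("black",760*s,470*s),("base",262*s,270*s)):
    print(n,X[int(v),int(u)])
# box top contour
m=((abs(X[...,2]-.1)<.004)&(X[...,0]>.55)&(X[...,1]<-.15)).astype(np.uint8)
cs,_=cv2.findContours(m,cv2.RETR_EXTERNAL,cv2.CHAIN_APPROX_NONE);k=max(cs,key=cv2.contourArea)[:,0]
W=np.array([ray(p,u,v,.1)[:2] for u,v in k],np.float32);r=cv2.minAreaRect(W);print(r,cv2.boxPoints(r))
E
```

```text
cams [0.31167658 0.00720053 1.26659731] [ 0.97951256 -0.86180796  0.83607317]
yellow [ 0.34187031 -0.63140436  0.09086005]
gray [ 0.31986451 -0.73255144  0.1204784 ]
vise [ 0.64201413 -0.53766588  0.19426193]
handle [ 0.70107456 -0.42518937  0.1299284 ]
box [ 0.82399074 -0.30875019  0.10149132]
black [ 0.17668426 -0.51426066  0.3980965 ]
base [0.52287273 0.28331892 0.0275841 ]
((0.8009120225906372, -0.35844671726226807), (0.2247142195701599, 0.2811269462108612), 8.16999340057373) [[ 0.6697197  -0.23527698]
 [ 0.7096708  -0.5135507 ]
 [ 0.93210435 -0.48161644]
 [ 0.89215326 -0.20334274]]
```

{"method": "send_rows", "body": {"deltas": [[[0,0,4,0,0,0],[3,2,8,0,0,-2],[7,4.5,10,0,0,-5],[11,7,10,0,0,-8],[15,9.5,10,0,0,-11],[19,12,10,0,0,-14],[23,14.5,10,0,0,-17],[27,17.5,10,0,0,-19],[31,20,10,0,0,-20],[34,21.8,10,0,0,-20],[34,21.8,9,0,0,-20],[34,21.8,9,0,0,-20]]], "jaw": 1}}

```text
clock: 2.5
tcp_pos: [0.5055, -0.3318, 0.2993]
orientation: [-0.001, 1.0, -0.028, -0.001]
wrist_force: [-0.6, 0.0, 0.6]
finger_gap: 0.0854
```

```bash
python3 - <<'E'
from h import *
p=read_camera("top");q=read_camera("side")
s=get_state();print(s["tcp_pos"],s["orientation"],s["clock"])
crop(q,130,150,200,150,4,"s1");crop(p,320,80,140,150,4,"t1")
print(proj(q,[s["tcp_pos"]]),proj(p,[s["tcp_pos"]]))
E
```

```text
[ 0.50447876 -0.33301911  0.30063015] [-2.31438941e-04  9.99579268e-01 -2.89972189e-02 -6.27884210e-04] 2.6
[[208.05146424 224.69792995]] [[420.7686989  178.76928374]]
```

View pics/s1.png

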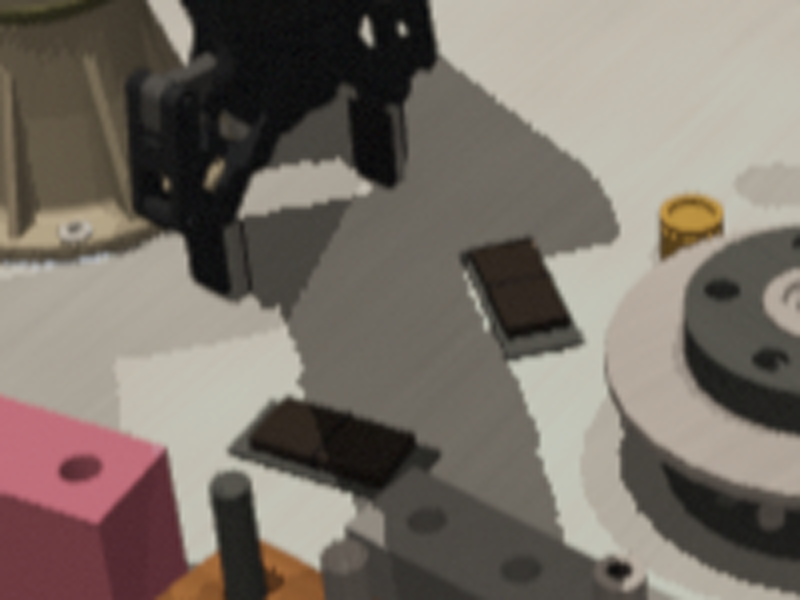

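View pics/t1.png

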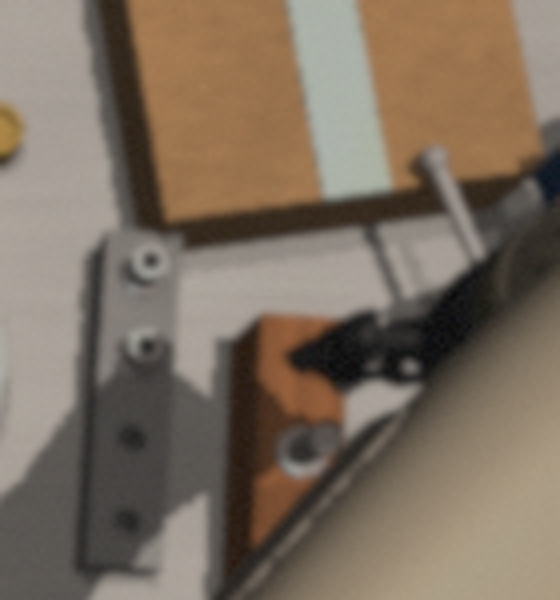

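{"method": "send_rows", "body": {"deltas": [[[1,4,0,0,0,0],[2,8.5,0,0,0,0],[3,13,-1,0,0,0],[4,17.5,-3,0,0,0],[5,22,-6,0,0,0],[6,26,-9,0,0,0],[7,30,-12,0,0,0],[7.4,32.4,-15,0,0,0],[7.4,32.4,-17,0,0,0],[7.4,32.4,-17,0,0,0],[7.4,32.4,-17,0,0,0],[7.4,32.4,-17,0,0,0]]], "jaw": -1}}

```text
clock: 3.8
tcp_pos: [0.5805, -0.0103, 0.133]
orientation: [0.0, 1.0, -0.03, 0.001]
wrist_force: [-0.1, -0.2, 0.5]
finger_gap: 0.0004
```

```bash
python3 - <<'E'
from h import *
S=[]
for i in range(3):
    q=read_camera("side");s=get_state();S.append(s["tcp_pos"]);print(s["tcp_pos"],s["orientation"],s["finger_gap"])
t=np.mean(S,0);print(t)
crop(q,270,150,130,130,6,"s2")
print((proj(q,[t,t+[.011,0,0],t+[-.011,0,0]])-[270,150])*6)
X=cloud(q)
m=(np.hypot(X[...,0]-t[0],X[...,1]-t[1])<.04)&(X[...,2]>.125)&(X[...,2]<.15)
W=X[m];print(len(W),W.min(0),W.max(0),np.percentile(W,[5,50,95],axis=0))
E
```

```text
[ 0.58060409 -0.0102732   0.13308065] [ 3.15406846e-04  9.99557631e-01 -2.96927358e-02  1.66888728e-03] -5.1857170320438934e-05
[ 0.58054191 -0.01006987  0.13292615] [ 2.70264223e-04  9.99561382e-01 -2.95710673e-02  1.58852546e-03] 0.00011476089021801562
[ 0.58037487 -0.00984835  0.13266745] [ 2.28944688e-04  9.99566070e-01 -2.94226195e-02  1.38898962e-03] 0.00023328260328357204
[ 0.58050696 -0.01006381  0.13289142]
[[394.49245298 411.49457546]
 [421.96779295 420.83753024]
 [367.23864922 402.22695379]]Traceback (most recent call last):
  File "<stdin>", line 10, in <module>
    return umr_minimum(a, axis, None, out, keepdims, initial, where)
ValueError: zero-size array to reduction operation minimum which has no identity
```

View pics/s2.png

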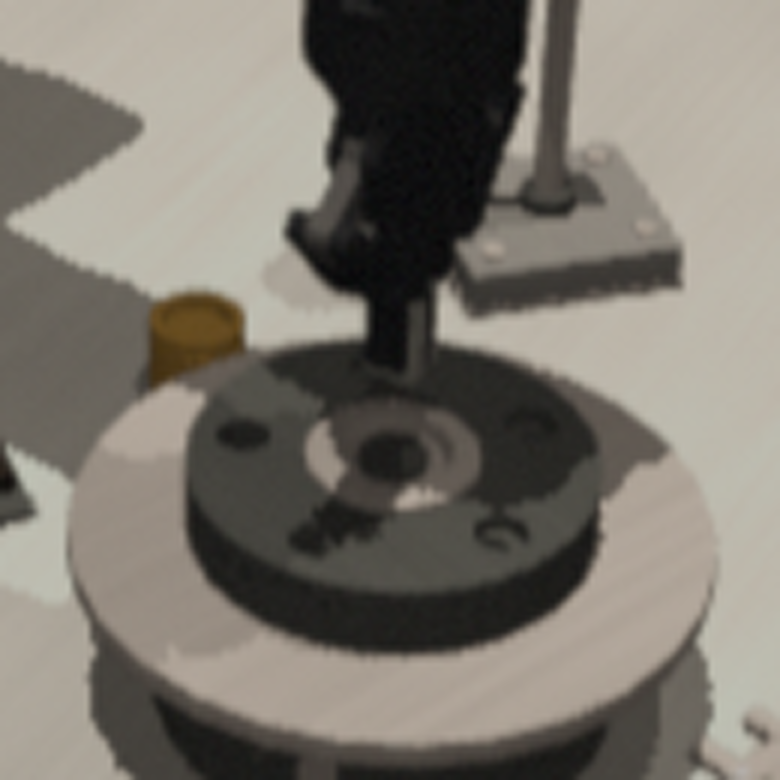

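```bash
python3 - <<'E'
from h import *
q=read_camera("side");s=get_state();print(s["tcp_pos"],s["joint_pos"])
X=cloud(q)
for v in range(190,222,3):
    u=np.arange(326,350,3);print(v,[tuple(np.round(X[v,a]*1000,0)) if q["z_map"][v,a]>0 else 0 for a in u])
E
```

```text
[ 0.58019855 -0.00962029  0.13237054] [-1.54828145e-01  3.54738513e-01 -9.01603399e-02  1.12355847e+00
 -1.01777067e-04  3.04527464e+00]
190 [(np.float64(586.0), np.float64(-73.0), np.float64(245.0)), (np.float64(590.0), np.float64(-69.0), np.float64(245.0)), (np.float64(589.0), np.float64(-54.0), np.float64(235.0)), (np.float64(584.0), np.float64(-28.0), np.float64(219.0)), (np.float64(591.0), np.float64(-28.0), np.float64(221.0)), (np.float64(595.0), np.float64(-24.0), np.float64(220.0)), (np.float64(595.0), np.float64(-8.0), np.float64(211.0)), (np.float64(594.0), np.float64(8.0), np.float64(201.0))]
193 [(np.float64(587.0), np.float64(-74.0), np.float64(239.0)), (np.float64(590.0), np.float64(-68.0), np.float64(237.0)), (np.float64(590.0), np.float64(-54.0), np.float64(229.0)), (np.float64(579.0), np.float64(-17.0), np.float64(203.0)), (np.float64(591.0), np.float64(-27.0), np.float64(213.0)), (np.float64(593.0), np.float64(-17.0), np.float64(208.0)), (np.float64(593.0), np.float64(-4.0), np.float64(201.0)), (np.float64(493.0), np.float64(239.0), np.float64(23.0))]
196 [(np.float
[... 3522 characters left out ...]
), (np.float64(570.0), np.float64(23.0), np.float64(112.0)), (np.float64(575.0), np.float64(29.0), np.float64(110.0)), (np.float64(581.0), np.float64(31.0), np.float64(111.0)), (np.float64(588.0), np.float64(32.0), np.float64(113.0))]
220 [(np.float64(554.0), np.float64(-3.0), np.float64(114.0)), (np.float64(558.0), np.float64(4.0), np.float64(111.0)), (np.float64(565.0), np.float64(5.0), np.float64(113.0)), (np.float64(571.0), np.float64(7.0), np.float64(114.0)), (np.float64(576.0), np.float64(11.0), np.float64(114.0)), (np.float64(582.0), np.float64(15.0), np.float64(113.0)), (np.float64(588.0), np.float64(18.0), np.float64(114.0)), (np.float64(592.0), np.float64(23.0), np.float64(112.0))]
```

{"method": "send_rows", "body": {"deltas": [[[0,0,-0.3,0,0,0],[0,0,-0.6,0,0,0],[0,0,-0.8,0,0,0],[0,0,-0.8,0,0,0],[0,0,-0.8,0,0,0],[0,0,-0.8,0,0,0]]]}}

```text
clock: 4.6
tcp_pos: [0.5794, -0.0087, 0.123]
orientation: [0.0, 1.0, -0.029, -0.0]
wrist_force: [0.2, -0.2, -0.6]
finger_gap: -0.0001
```

```bash
python3 - <<'E'
from h import *
q=read_camera("side");s=get_state();print(s["tcp_pos"],s["wrist_force"],s["finger_gap"])
t=s["tcp_pos"]
crop(q,290,160,90,90,8,"s3");print((proj(q,[t])-[290,160])*8)
E
```

```text
[ 0.5794823  -0.00869967  0.12306478] [-0.35101351 -0.38205492  0.33353597] -0.00019684246133792446
[[363.3448084  493.87357544]]
```

View pics/s3.png

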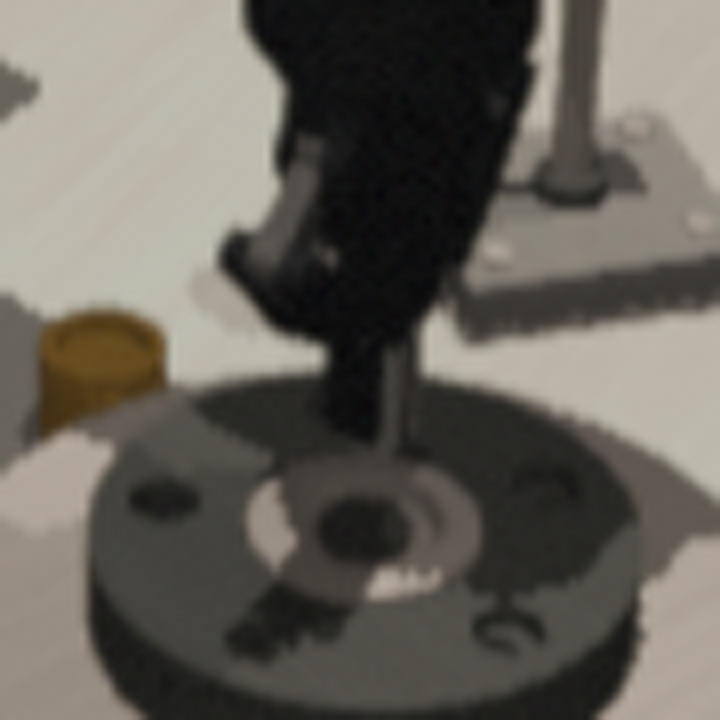

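{"method": "send_rows", "body": {"deltas": [[[-2,0,0,0,0,0],[-2,0,-0.4,0,0,0],[-2,0,-0.6,0,0,0],[-2,0,-0.8,0,0,0],[-2,0,-0.9,0,0,0],[-2,0,-0.9,0,0,0],[-2,0,-0.9,0,0,0]]]}}

```text
clock: 5.35
tcp_pos: [0.5597, -0.0087, 0.1139]
orientation: [0.0, 1.0, -0.029, -0.0]
wrist_force: [0.3, 0.2, -0.4]
finger_gap: 0.0001
```

```bash
python3 - <<'E'
from h import *
q=read_camera("side");s=get_state();print(s["tcp_pos"],s["wrist_force"],s["finger_gap"])
t=s["tcp_pos"]
crop(q,290,160,90,90,8,"s4");print((proj(q,[t])-[290,160])*8)
E
```

```text
[ 0.55961815 -0.00875502  0.11399602] [ 0.14141298 -0.05751436 -0.75165013] -0.00026492002530108504
[[297.13503488 498.09717776]]
```

View pics/s4.png

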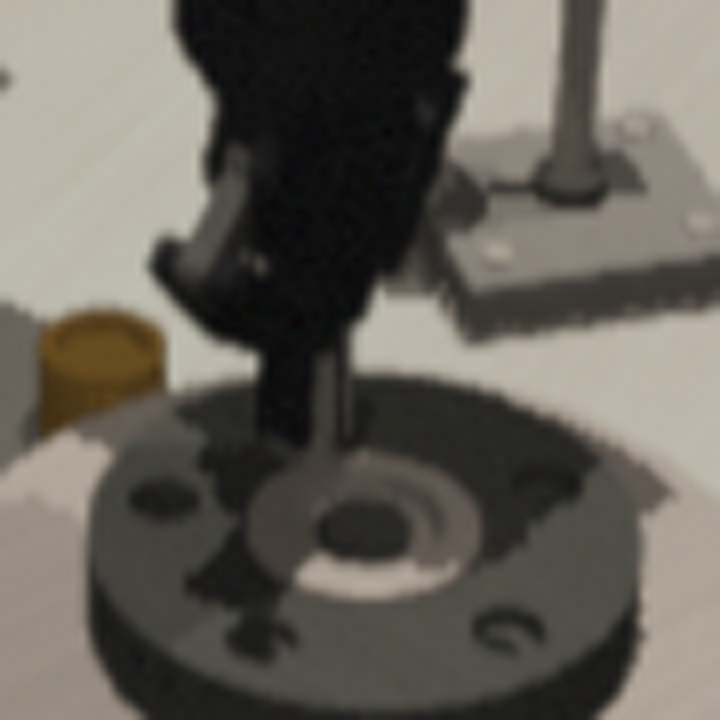

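{"method": "send_rows", "body": {"deltas": [[[0,0,-0.2,0,0,0],[0,0,-0.4,0,0,0],[0,0,-0.4,0,0,0],[0,0,-0.4,0,0,0]]]}}

```text
clock: 5.8
tcp_pos: [0.5593, -0.0087, 0.1099]
orientation: [0.0, 1.0, -0.029, -0.0]
wrist_force: [-0.8, -0.3, 0.3]
finger_gap: -0.0002
```

{"method": "send_rows", "body": {"deltas": [[[0,0,-0.2,0,0,0],[0,0,-0.3,0,0,0],[0,0,-0.3,0,0,0],[0,0,-0.3,0,0,0]]]}}

```text
clock: 6.2
tcp_pos: [0.5593, -0.0087, 0.107]
orientation: [0.0, 1.0, -0.029, -0.0]
wrist_force: [-0.4, 0.1, 0.9]
finger_gap: 0.0002
```

{"method": "send_rows", "body": {"deltas": [[[0,0,-0.2,0,0,0],[0,0,-0.3,0,0,0],[0,0,-0.3,0,0,0],[0,0,-0.3,0,0,0]]]}}

```text
clock: 6.6
tcp_pos: [0.5594, -0.0087, 0.104]
orientation: [0.0, 1.0, -0.029, -0.0]
wrist_force: [0.6, 0.4, -0.3]
finger_gap: -0.0002
```

{"method": "send_rows", "body": {"deltas": [[[0,0,-0.2,0,0,0],[0,0,-0.3,0,0,0],[0,0,-0.3,0,0,0],[0,0,-0.3,0,0,0]]]}}

```text
clock: 7.0
tcp_pos: [0.5593, -0.0087, 0.101]
orientation: [0.0, 1.0, -0.029, -0.0]
wrist_force: [-0.2, -0.3, 0.3]
finger_gap: 0.0
```

```bash
python3 - <<'E'
from h import *
q=read_camera("side");s=get_state();print(s["tcp_pos"],s["wrist_force"],s["finger_gap"])
t=s["tcp_pos"]
crop(q,290,160,90,90,8,"s5");print((proj(q,[t])-[290,160])*8)
E
```

```text
[ 0.55938851 -0.00871442  0.10101416] [0.05181796 0.19041475 0.6523854 ] -0.00020885533993281863
[[294.88435519 535.16361743]]
```

View pics/s5.png

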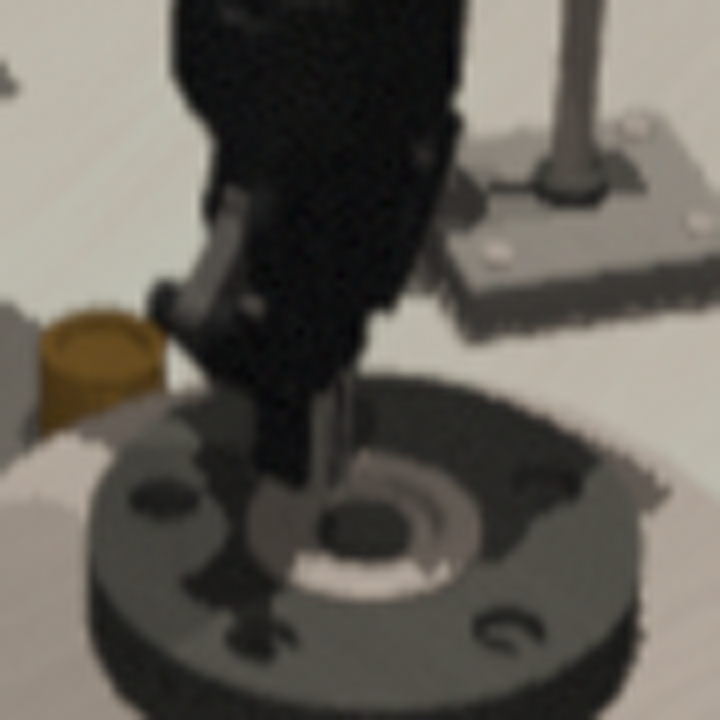

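{"method": "send_rows", "body": {"deltas": [[[0,0,-0.1,0,0,0],[0,0,-0.2,0,0,0],[0,0,-0.2,0,0,0]]]}}

```text
clock: 7.35
tcp_pos: [0.5593, -0.0087, 0.0988]
orientation: [0.0, 1.0, -0.029, -0.0]
wrist_force: [0.7, -0.2, 0.4]
finger_gap: 0.0003
```

{"method": "send_rows", "body": {"deltas": [[[0,0,-0.1,0,0,0],[0,0,-0.2,0,0,0],[0,0,-0.2,0,0,0]]]}}

```text
clock: 7.65
tcp_pos: [0.5593, -0.0087, 0.0968]
orientation: [0.0, 1.0, -0.029, -0.0]
wrist_force: [-0.4, -0.5, -0.2]
finger_gap: -0.0001
```

```bash
python3 - <<'E'
from h import *
q=read_camera("side");s=get_state();print(s["tcp_pos"],s["wrist_force"],s["finger_gap"])
for z in (.114,.118,.122): print(ray(q,328.5,221.25,z))
E
```

```text
[ 0.55930105 -0.00874283  0.09690596] [-0.55446507 -0.16136191  0.28024015] -0.00039383669810779044
[ 0.56048588 -0.00398669  0.114     ]
[ 0.56280712 -0.00873868  0.118     ]
[ 0.56512836 -0.01349067  0.122     ]
```

{"method": "send_rows", "body": {"deltas": [[[0,0,-0.1,0,0,0],[0,0,-0.2,0,0,0],[0,0,-0.3,0,0,0],[0,0,-0.3,0,0,0]]]}}

```text
clock: 8.1
tcp_pos: [0.5594, -0.0087, 0.0939]
orientation: [0.0, 1.0, -0.029, -0.0]
wrist_force: [-0.4, -0.2, 1.2]
finger_gap: -0.0001
```

{"method": "send_rows", "body": {"deltas": [[[0,0,-0.1,0,0,0],[0,0,-0.2,0,0,0],[0,0,-0.2,0,0,0]]]}}

```text
clock: 8.4
tcp_pos: [0.5595, -0.0087, 0.0938]
orientation: [0.0, 1.0, -0.029, 0.001]
wrist_force: [-4.0, 0.8, 11.1]
finger_gap: -0.0
```

{"method": "send_rows", "body": {"deltas": [[[0,0,-0.1,0,0,0],[0,0,-0.2,0,0,0],[0,0,-0.2,0,0,0]]]}}

```text
clock: 8.7
tcp_pos: [0.5596, -0.0088, 0.0937]
orientation: [0.0, 1.0, -0.029, 0.001]
wrist_force: [-7.9, 1.4, 23.1]
finger_gap: -0.0001
```

```bash
python3 - <<'E'
from h import *
q=read_camera("side");s=get_state();print(s["tcp_pos"],s["wrist_force"],s["finger_gap"])
t=s["tcp_pos"]
crop(q,290,160,90,90,8,"s6");print((proj(q,[t])-[290,160])*8)
E
```

```text
[ 0.55958147 -0.00878132  0.09371089] [-8.41325     1.3941474  23.26481784] -0.0002708886520027239
[[294.5111279 556.3448201]]
```

View pics/s6.png

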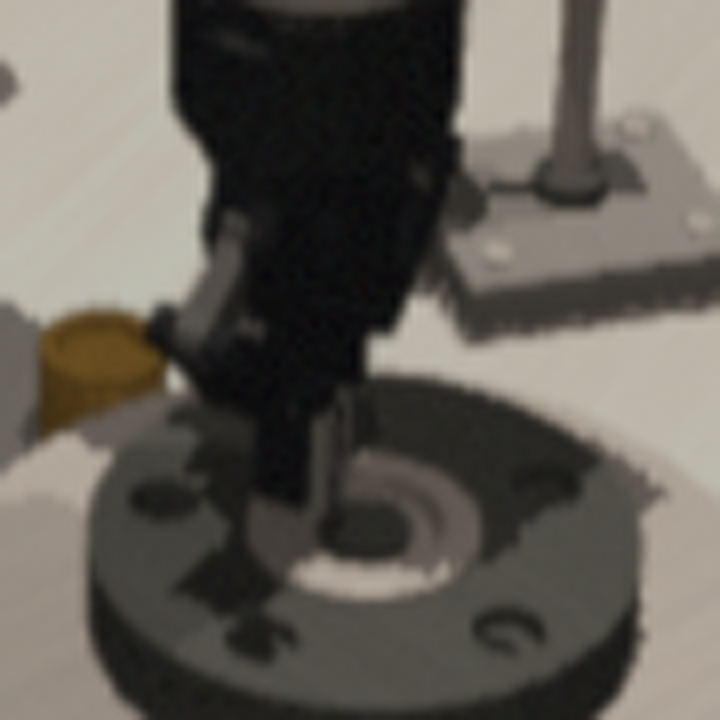

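{"method": "send_rows", "body": {"deltas": [[[0,0,1,0,0,0],[0,0,4,0,0,0],[0,0,4,0,0,0]]]}}

```text
clock: 9.05
tcp_pos: [0.5619, -0.0091, 0.1338]
orientation: [0.0, 1.0, -0.029, 0.003]
wrist_force: [0.7, -0.1, 0.3]
finger_gap: -0.0004
```

```bash
python3 - <<'E'
from h import *
q=read_camera("side");im=cv2.imread("pics/s6.png")
c=cv2.resize(im[330:560,180:520],None,fx=2.2,fy=2.2,interpolation=cv2.INTER_CUBIC);c=cv2.convertScaleAbs(c,alpha=2,beta=10);cv2.imwrite("pics/s6b.png",c)
for px in((312,508),(250,500),(340,492)):print(px,ray(q,290+px[0]/8,160+px[1]/8,.114))
print("spig",ray(q,335.4,225.9,.114))
E
```

```text
(312, 508) [ 0.56520182 -0.0106654   0.114     ]
(250, 500) [ 0.54888352 -0.0160698   0.114     ]
(340, 492) [ 5.68483978e-01 -3.41447535e-04  1.14000000e-01]
spig [ 0.58116374 -0.01124537  0.114     ]
```

View pics/s6b.png

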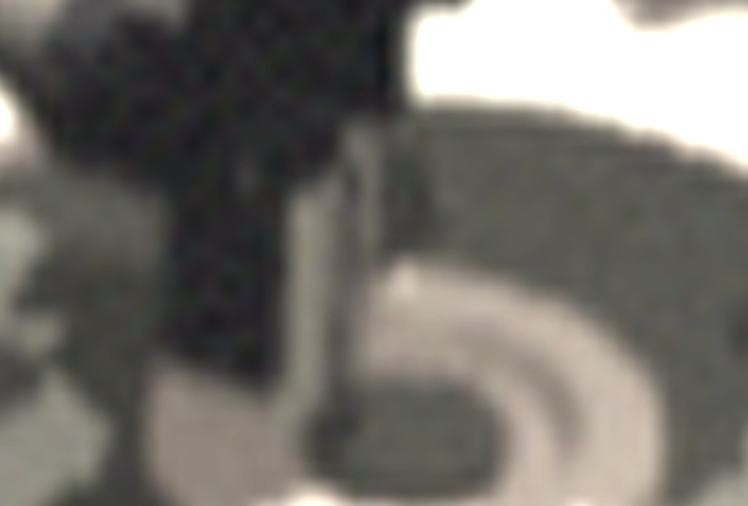

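{"method": "send_rows", "body": {"deltas": [[[0,0,4,0,0,0],[-0.5,-2,8,0,0,0],[-1,-6,11,0,0,0],[-1.6,-10,13,0,0,0],[-2.4,-14.5,13,0,0,0],[-3.2,-19,13,0,0,0],[-4,-23.5,13,0,0,0],[-4.8,-28,13,0,0,0],[-5.4,-32.4,13,0,0,0],[-5.4,-32.4,10,0,0,0],[-5.4,-32.4,10,0,0,0],[-5.4,-32.4,10,0,0,0]]], "jaw": 1}}

```text
clock: 10.3
tcp_pos: [0.5046, -0.3318, 0.2288]
orientation: [-0.001, 1.0, -0.029, -0.001]
wrist_force: [0.1, -0.1, -0.8]
finger_gap: 0.0851
```

```bash
python3 - <<'E'
from h import *
P=[read_camera("top") for _ in range(4)];Q=[read_camera("side") for _ in range(4)]
s=get_state();print(s["tcp_pos"],s["clock"])
a=np.mean([x["img"].astype(float) for x in P],0);b=np.mean([x["img"].astype(float) for x in Q],0)
np.save("tavg.npy",a);np.save("savg.npy",b)
def cr(a,u0,v0,w,h,k,n,al=1.0):
    c=a[v0:v0+h,u0:u0+w,::-1];c=cv2.resize(c,None,fx=k,fy=k,interpolation=cv2.INTER_CUBIC);cv2.imwrite(f"pics/{n}.png",np.clip(c*al,0,255).astype(np.uint8))
cr(a,250,135,60,60,10,"td",1.8);cr(b,295,195,80,60,10,"sd",1.8)
cr(b,150,220,150,120,5,"sr");cr(a,320,100,100,120,5,"tr")
E
```

```text
[ 0.5058827  -0.3324014   0.23083414] 10.7
```

View pics/td.png

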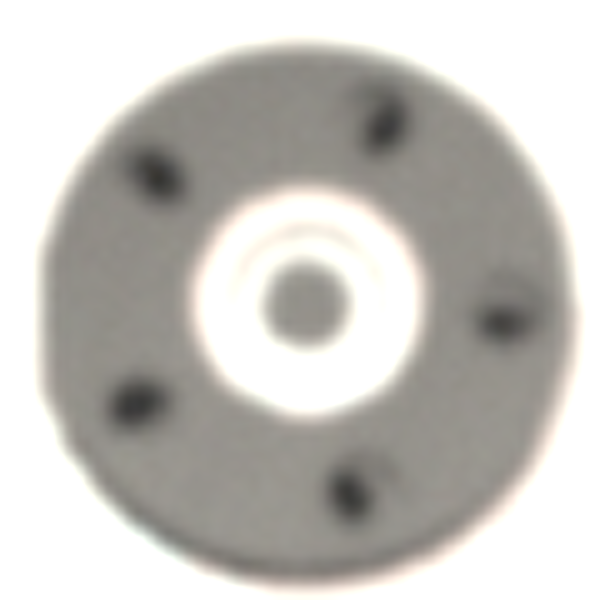

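View pics/sd.png

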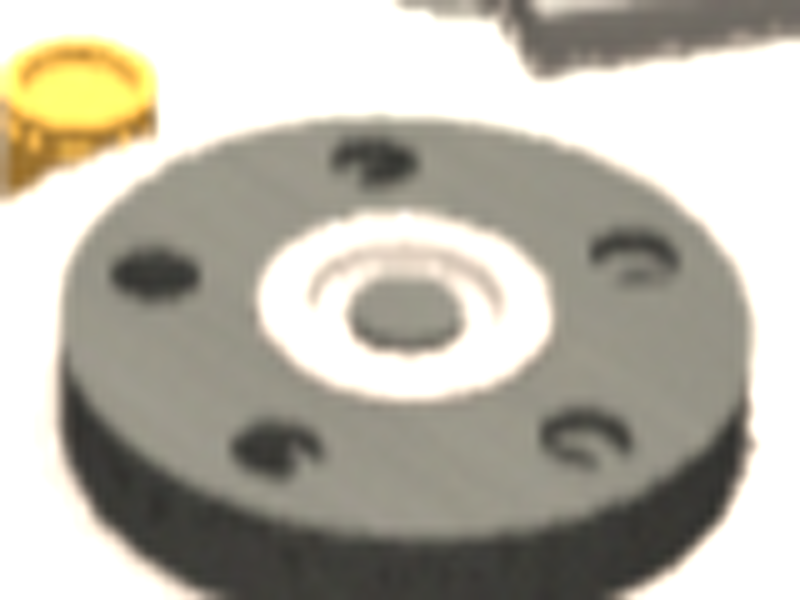

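View pics/sr.png

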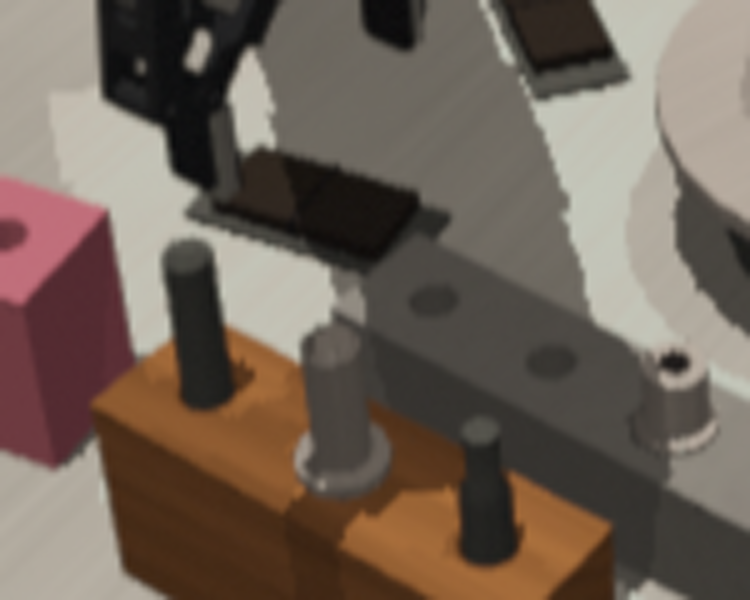

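```bash
python3 - <<'E'
from h import *
P=read_camera("top");Q=read_camera("side")
a=np.load("tavg.npy").mean(2)
# top dark centroid
c0=np.array([.5797,-.0060]);
out=[]
for (x,y) in((383,122),(158,172),(138,403),(350,492),(507,318)):
    u,v=250+x/10-.45,135+y/10-.45
    u0,v0=int(round(u)),int(round(v))
    w=a[v0-4:v0+5,u0-4:u0+5];bg=np.median(w[[0,-1],:]);ww=np.clip(bg-w-25,0,None)
    vv,uu=np.mgrid[v0-4:v0+5,u0-4:u0+5]
    uc,vc=(uu*ww).sum()/ww.sum(),(vv*ww).sum()/ww.sum()
    for z in(.103,.110):
        X=ray(P,uc,vc,z)[:2];d=X-c0;an=np.degrees(np.arctan2(d[1],d[0]))
        print("top",z,np.round(X,4),"r",round(np.hypot(*d)*1e3,1),"ang",round(an,1),round(an%72,1))
print("spig top",ray(P,250+30.7-.45,135+30.2-.45,.114))
s=[]
for (x,y) in((375,162),(155,274),(277,448),(585,440),(635,255)):
    s.append(ray(Q,295+x/10-.45,195+y/10-.45,.110)[:2])
s=np.array(s);print(s)
c=s.mean(0);d=s-c;an=np.degrees(np.arctan2(d[:,1],d[:,0]));print("side",c,np.hypot(*d.T)*1e3,an,an%72)
E
```

```text
top 0.103 [ 0.6322 -0.0269] r 56.5 ang -21.7 50.3
top 0.11 [ 0.6303 -0.0267] r 54.7 ang -22.3 49.7
top 0.103 [0.6174 0.0376] r 57.6 ang 49.2 49.2
top 0.11 [0.6155 0.0374] r 56.3 ang 50.5 50.5
top 0.103 [0.5517 0.043 ] r 56.4 ang 119.8 47.8
top 0.11 [0.5503 0.0428] r 57.0 ang 121.1 49.1
top 0.103 [ 0.5259 -0.0171] r 54.9 ang -168.3 47.7
top 0.11 [ 0.5246 -0.017 ] r 56.1 ang -168.7 47.3
top 0.103 [ 0.5758 -0.0601] r 54.2 ang -94.2 49.8
top 0.11 [ 0.5742 -0.0597] r 54.0 ang -95.9 48.1
spig top [ 0.57876527 -0.00482086  0.114     ]
[[ 0.54683083  0.03988833]
 [ 0.52421956 -0.02215341]
 [ 0.57614057 -0.06224719]
 [ 0.63109591 -0.02675763]
 [ 0.61256053  0.0378391 ]]
side [ 0.57816948 -0.00668616] [56.13638993 56.12333962 55.59805993 56.60451408 56.26049304] [ 123.9354886  -164.00259113  -92.09133213  -20.76840403   52.31771098] [51.9354886  51.99740887 51.90866787 51.23159597 52.31771098]
```

```bash
python3 - <<'E'
from h import *
from scipy.optimize import least_squares
P=read_camera("top");Q=read_camera("side")
def circ(c,r,z,n=120):
    t=np.linspace(0,2*np.pi,n,endpoint=False);return np.c_[c[0]+r*np.cos(t),c[1]+r*np.sin(t),np.full(n,z)]
for nm,cam,f in(("top",P,"tavg.npy"),("side",Q,"savg.npy")):
    g=cv2.GaussianBlur(np.load(f).mean(2).astype(np.float32),(0,0),.7)
    # edge alignment: maximise radial gradient along circle, coarse search
    for r,z,sgn,name in((.076,.110,1,"hat"),(.120,.080,-1,"ring"),(.032,.114,-1,"spig")):
        best=[]
        for dx in np.arange(-.008,.0081,.0005):
            for dy in np.arange(-.008,.0081,.0005):
                c=(.579+dx,-.008+dy)
                n=90
                o=proj(cam,circ(c,r+.003,z,n));i=proj(cam,circ(c,r-.003,z,n))
                def smp(k):return cv2.remap(g,k[:,0].astype(np.float32)[None],k[:,1].astype(np.float32)[None],cv2.INTER_LINEAR)[0]
                dd=sgn*(smp(o)-smp(i));best.append((np.mean(np.clip(dd,-5,60)),c))
        best.sort(key=lambda t:-t[0]);w=np.array([b[1] for b in best[:8]]);print(nm,name,round(best[0][0],1),np.round(w.mean(0),4),np.round(w.std(0),4))
E
```

```text
top hat 49.2 [ 0.5759 -0.0044] [0.0004 0.0004]
top ring 17.2 [ 0.5809 -0.0053] [0.0003 0.0005]
top spig 47.4 [ 0.5792 -0.005 ] [0.0004 0.0004]
side hat 33.3 [ 0.5786 -0.0076] [0.0005 0.0003]
side ring 21.0 [ 0.5788 -0.0068] [0.001  0.0006]
side spig 55.4 [ 0.5788 -0.0084] [0.0005 0.0003]
```

```bash
python3 - <<'E'
from h import *
P=read_camera("top");Q=read_camera("side")
print(get_state()["tcp_pos"])
print("drift top side",ray(Q,150+331/5,220+342/5,.159),"collar",ray(Q,150+342/5,220+462/5,.100))
E
```

```text
[ 0.50541767 -0.33272339  0.23006075]
drift top side [ 0.50626306 -0.33334551  0.159     ] collar [ 0.50651597 -0.33527295  0.1       ]
```

View pics/tr.png

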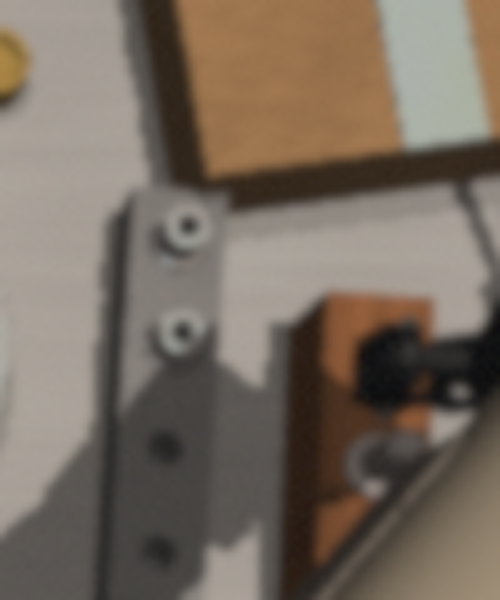

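{"method": "send_rows", "body": {"deltas": [[[0.1,-0.05,-4,0,0,0],[0.1,-0.05,-8,0,0,0],[0.1,-0.05,-10.5,0,0,0],[0.1,-0.05,-12,0,0,0],[0.1,-0.05,-13.2,0,0,0],[0.1,-0.05,-13.2,0,0,0]]]}}

```text
clock: 11.6
tcp_pos: [0.5055, -0.3325, 0.0963]
orientation: [-0.001, 1.0, -0.029, -0.001]
wrist_force: [0.1, 0.2, 0.1]
finger_gap: 0.0857
```

{"method": "send_rows", "body": {"deltas": [[[0,0,0,0,0,0],[0,0,0,0,0,0],[0,0,0,0,0,0],[0,0,0,0,0,0],[0,0,0,0,0,0],[0,0,0,0,0,0],[0,0,0,0,0,0],[0,0,0,0,0,0]]], "jaw": -1, "force": 60}}

```text
clock: 12.4
tcp_pos: [0.5068, -0.3331, 0.0987]
orientation: [0.0, 1.0, -0.028, 0.001]
wrist_force: [0.5, 2.7, 5.5]
finger_gap: 0.0204
```

```bash
python3 - <<'E'
from h import *
q=read_camera("side");s=get_state();print(s["tcp_pos"],s["wrist_force"],s["finger_gap"],s["ft_torque"])
crop(q,150,200,130,130,5,"s7")
E
```

```text
[ 0.50681038 -0.33315324  0.09874189] [0.2794993  1.34934426 5.51515648] 0.020578923983211577 [ 0.54953412  0.00941931 -0.0093294 ]
```

View pics/s7.png

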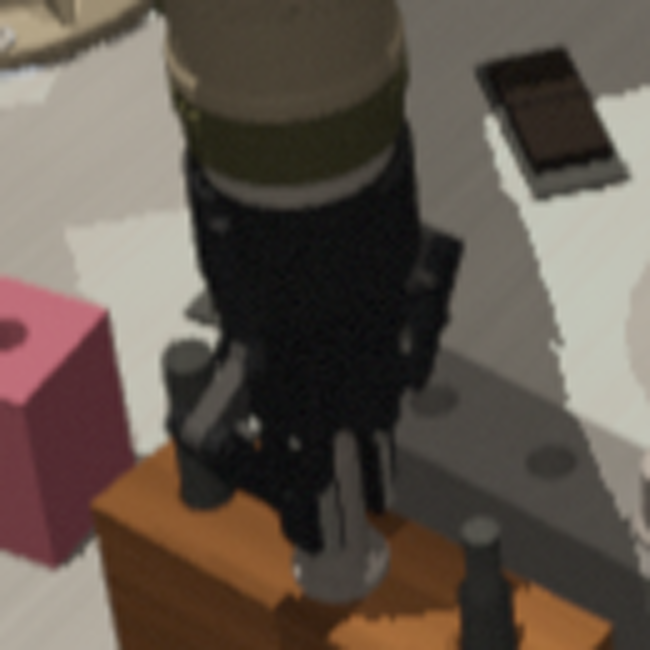

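```bash
python3 - <<'E'
from h import *
q=read_camera("side")
for z in(.10,.11,.12,.13):print(z,(proj(q,[[.518,-.353,z],[.496,-.353,z]])-[150,200])*5)
crop(q,190,270,60,60,12,"s8")
E
```

```text
0.1 [[337.80287851 605.40071956]
 [289.4366147  582.11074817]]
0.11 [[335.47707987 586.1494313 ]
 [286.84789074 562.90778924]]
0.12 [[333.12340292 566.66738646]
 [284.22843807 543.47688703]]
0.13 [[330.7413434  546.95041106]
 [281.57770628 523.81395871]]
```

View pics/s8.png

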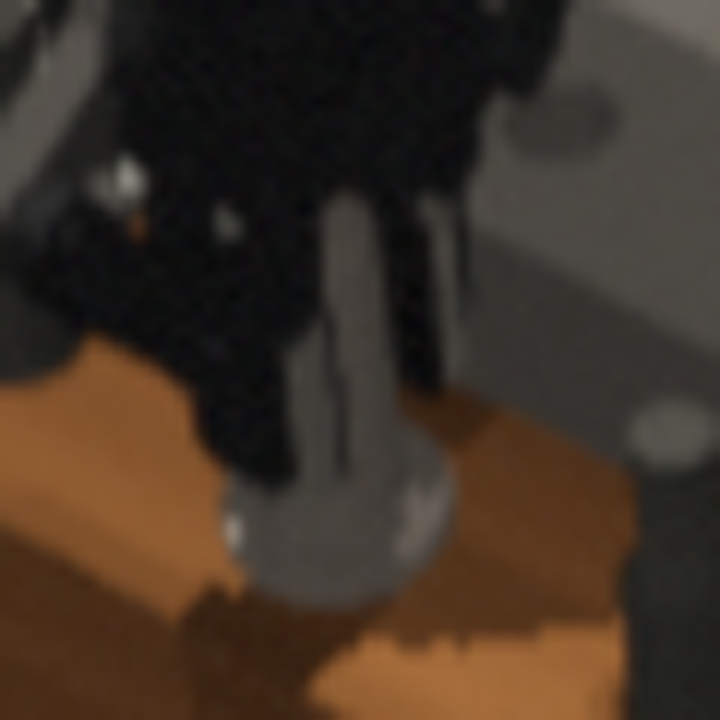

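{"method": "send_rows", "body": {"deltas": [[[0,0,2,0,0,0],[0,0,5,0,0,0],[0,0,9,0,0,0],[0,0,13,0,0,0],[0,2,13,0,0,0],[0.5,6,13,0,0,0],[1,10,13,0,0,0],[1.5,14.5,13,0,0,0],[2,19,13,0,0,0],[2.5,23.5,13,0,0,0],[3,28,13,0,0,0],[3.5,31,13,0,0,0]]]}}

```text
clock: 13.7
tcp_pos: [0.5406, -0.0206, 0.2273]
orientation: [-0.0, 1.0, -0.028, -0.001]
wrist_force: [0.7, -0.1, -3.1]
finger_gap: 0.0202
```

{"method": "send_rows", "body": {"deltas": [[[0.5,3,0,0,0,0],[0.9,6.4,0,0,0,0],[0.9,6.4,-1,0,0,0],[0.9,6.4,-2,0,0,0],[0.9,6.4,-2,0,0,0],[0.9,6.4,-2,0,0,0],[0.9,6.4,-2,0,0,0],[0.9,6.4,-2,0,0,0]]]}}

```text
clock: 14.5
tcp_pos: [0.5507, 0.04, 0.2084]
orientation: [0.0, 1.0, -0.029, 0.0]
wrist_force: [-0.1, -0.6, -2.4]
finger_gap: 0.0207
```

```bash
python3 - <<'E'
from h import *
q=read_camera("side");s=get_state();print(s["tcp_pos"],s["orientation"],s["wrist_force"],s["finger_gap"])
crop(q,290,120,100,130,6,"s9")
t=s["tcp_pos"];print((proj(q,[t-[0,0,.0787]])-[290,120])*6)
print((proj(q,[[.5502,.0418,.11]])-[290,120])*6)
E
```

```text
[0.55069668 0.04012064 0.20848246] [ 7.62540526e-05  9.99574837e-01 -2.91542507e-02  4.11298116e-04] [ 0.12678517  0.0520768  -2.63892504] 0.02037723361299384
[[263.83400037 504.60186949]]
[[262.54911045 544.587684  ]]
```

View pics/s9.png

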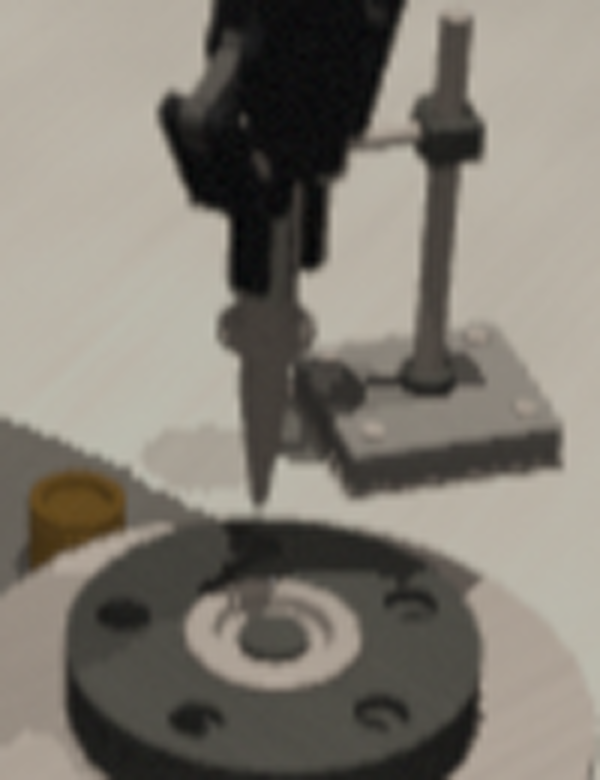

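{"method": "send_rows", "body": {"deltas": [[[0.25,0,0,0,0,0],[0.25,0,-1,0,0,0],[0.25,0,-2,0,0,0],[0.25,0,-2.6,0,0,0],[0.25,0,-3,0,0,0],[0.25,0,-3,0,0,0],[0.25,0,-3,0,0,0]]]}}

```text
clock: 15.25
tcp_pos: [0.5529, 0.0408, 0.178]
orientation: [0.0, 1.0, -0.029, -0.0]
wrist_force: [0.6, -0.1, -2.6]
finger_gap: 0.0206
```

```bash
python3 - <<'E'
from h import *
q=read_camera("side");s=get_state();print(s["tcp_pos"],s["orientation"],s["wrist_force"],s["finger_gap"])
crop(q,290,150,90,90,8,"s10")
E
```

```text
[0.55310651 0.04077723 0.17828022] [ 5.98000080e-05  9.99591169e-01 -2.85909964e-02  2.17018422e-04] [-0.379569    0.84011788 -3.1726991 ] 0.02030170401787505
```

View pics/s10.png

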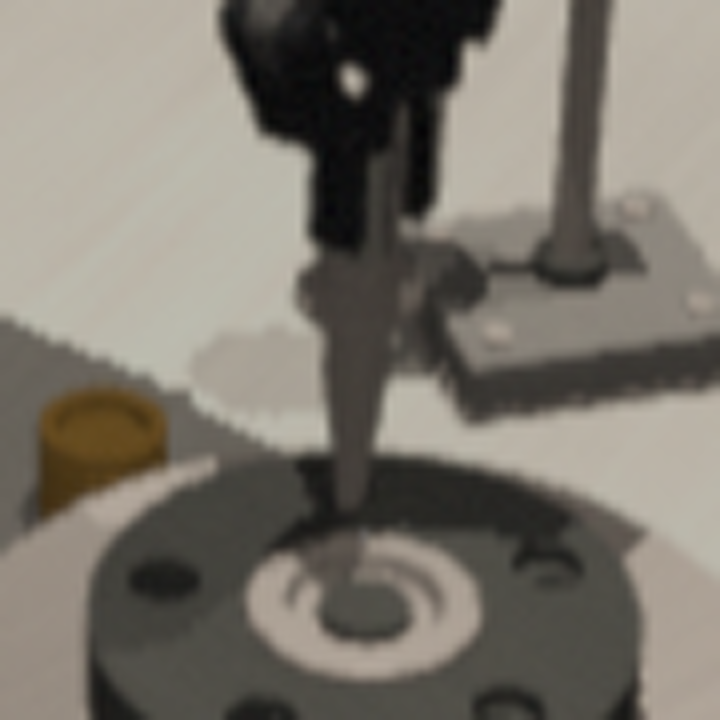

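{"method": "send_rows", "body": {"deltas": [[[0,0,-0.5,0,0,0],[0,0,-1,0,0,0],[0,0,-1.5,0,0,0],[0,0,-1.8,0,0,0],[0,0,-1.8,0,0,0],[0,0,-1.8,0,0,0]]]}}

```text
clock: 15.9
tcp_pos: [0.5529, 0.0408, 0.1599]
orientation: [0.0, 1.0, -0.029, -0.0]
wrist_force: [1.1, -0.1, -2.6]
finger_gap: 0.0208
```

{"method": "send_rows", "body": {"deltas": [[[0,0,-0.3,0,0,0],[0,0,-0.6,0,0,0],[0,0,-0.6,0,0,0],[0,0,-0.6,0,0,0]]]}}

```text
clock: 16.3
tcp_pos: [0.5528, 0.0407, 0.1538]
orientation: [0.0, 1.0, -0.029, -0.0]
wrist_force: [0.0, -0.6, -3.3]
finger_gap: 0.0204
```

{"method": "send_rows", "body": {"deltas": [[[0,0,-0.2,0,0,0],[0,0,-0.4,0,0,0],[0,0,-0.4,0,0,0],[0,0,-0.4,0,0,0]]]}}

```text
clock: 16.7
tcp_pos: [0.5531, 0.0406, 0.1502]
orientation: [0.0, 1.0, -0.029, 0.0]
wrist_force: [-1.4, -0.4, 0.2]
finger_gap: 0.0204
```

{"method": "send_rows", "body": {"deltas": [[[0.05,0.03,-0.3,0,0,0],[0.1,0.05,-0.6,0,0,0],[0.12,0.06,-0.8,0,0,0],[0.12,0.06,-0.8,0,0,0]]]}}

```text
clock: 17.1
tcp_pos: [0.554, 0.0415, 0.1413]
orientation: [-0.0, 1.0, -0.029, -0.0]
wrist_force: [-0.6, -1.2, -1.3]
finger_gap: 0.021
```

{"method": "send_rows", "body": {"deltas": [[[0.05,0.03,-0.3,0,0,0],[0.08,0.05,-0.6,0,0,0],[0.1,0.05,-0.8,0,0,0],[0.1,0.05,-0.8,0,0,0]]]}}

```text
clock: 17.5
tcp_pos: [0.5549, 0.042, 0.1333]
orientation: [-0.0, 1.0, -0.029, -0.0]
wrist_force: [-0.3, -1.4, -2.9]
finger_gap: 0.0206
```

{"method": "send_rows", "body": {"deltas": [[[0,0,-0.4,0,0,0],[0,0,-0.8,0,0,0],[0,0,-1.2,0,0,0],[0,0,-1.6,0,0,0],[0,0,-1.6,0,0,0],[0,0,-1.6,0,0,0]]]}}

```text
clock: 18.1
tcp_pos: [0.5551, 0.042, 0.1172]
orientation: [-0.0, 1.0, -0.029, -0.0]
wrist_force: [2.4, -0.3, -6.3]
finger_gap: 0.0206
```

{"method": "send_rows", "body": {"deltas": [[[0,0,-0.2,0,0,0],[0,0,-0.4,0,0,0],[0,0,-0.5,0,0,0],[0,0,-0.6,0,0,0],[0,0,-0.6,0,0,0]]]}}

```text
clock: 18.6
tcp_pos: [0.5556, 0.042, 0.1136]
orientation: [0.0, 1.0, -0.029, 0.001]
wrist_force: [-2.6, 0.1, 8.4]
finger_gap: 0.0204
```

```bash
python3 - <<'E'
from h import *
q=read_camera("side");s=get_state();print(s["tcp_pos"],s["orientation"],s["wrist_force"],s["ft_torque"],s["finger_gap"])
crop(q,290,150,90,90,8,"s11")
E
```

```text
[0.55557    0.04196795 0.11363409] [ 9.50456425e-06  9.99591896e-01 -2.85501756e-02  9.63483960e-04] [-3.3732451   0.1351908   8.11852774] [0.06865416 0.48445688 0.01260905] 0.020622453144109338
```

View pics/s11.png

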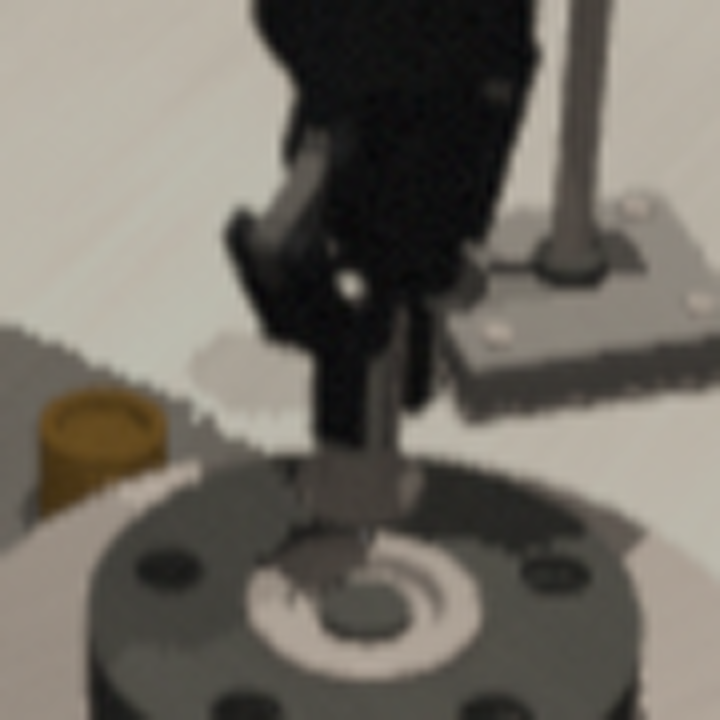

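{"method": "send_rows", "body": {"deltas": [[[0,0,-0.15,0,0,0],[0,0,-0.15,0,0,0]]]}}

```text
clock: 18.85
tcp_pos: [0.5558, 0.042, 0.1134]
orientation: [0.0, 1.0, -0.029, 0.002]
wrist_force: [-4.8, 1.2, 16.6]
finger_gap: 0.021
```

{"method": "send_rows", "body": {"deltas": [[[0,0,0.15,0,0,0],[0,0,0.15,0,0,0],[0,0,0.15,0,0,0],[0,0,0.15,0,0,0],[0,0,0.15,0,0,0]]], "jaw": 1}}

```text
clock: 19.35
tcp_pos: [0.5549, 0.0418, 0.1116]
orientation: [0.0, 1.0, -0.029, -0.0]
wrist_force: [0.2, -0.3, 0.6]
finger_gap: 0.0853
```

{"method": "send_rows", "body": {"deltas": [[[0,0,4,0,0,0],[0,0,9,0,0,0],[0,0,13,0,0,0],[0.5,-4,14,0,0,0],[1,-8.5,14,0,0,0],[1.5,-13,14,0,0,0],[2,-17.5,14,0,0,0],[2.5,-22,14,0,0,0],[3,-26,12,0,0,0],[3,-26,12,0,0,0]]]}}

```text
clock: 20.35
tcp_pos: [0.5842, -0.2229, 0.2283]
orientation: [-0.0, 1.0, -0.032, -0.002]
wrist_force: [-0.4, -0.2, -0.9]
finger_gap: 0.0854
```

```bash
cat > avg.py <<'E'
from h import *
import sys
def go(tag):
    P=[read_camera("top") for _ in range(3)];Q=[read_camera("side") for _ in range(3)]
    s=get_state();print(s["tcp_pos"],s["clock"])
    a=np.mean([x["img"].astype(float) for x in P],0);b=np.mean([x["img"].astype(float) for x in Q],0)
    return a,b,P[0],Q[0]
def cr(a,u0,v0,w,h,k,n,al=1.0):
    c=a[v0:v0+h,u0:u0+w,::-1];c=cv2.resize(c,None,fx=k,fy=k,interpolation=cv2.INTER_CUBIC);cv2.imwrite(f"pics/{n}.png",np.clip(c*al,0,255).astype(np.uint8))
E
python3 - <<'E'
from avg import *
a,b,P,Q=go("x");np.save("tavg2.npy",a);np.save("savg2.npy",b)
cr(a,250,135,60,60,10,"td2",1.8);cr(b,295,195,80,60,10,"sd2",1.8);cr(b,230,200,160,110,5,"sb");cr(a,320,100,80,100,6,"tb")
E
```

```text
[ 0.58537256 -0.21686603  0.23280595] 20.65
```

View pics/sd2.png

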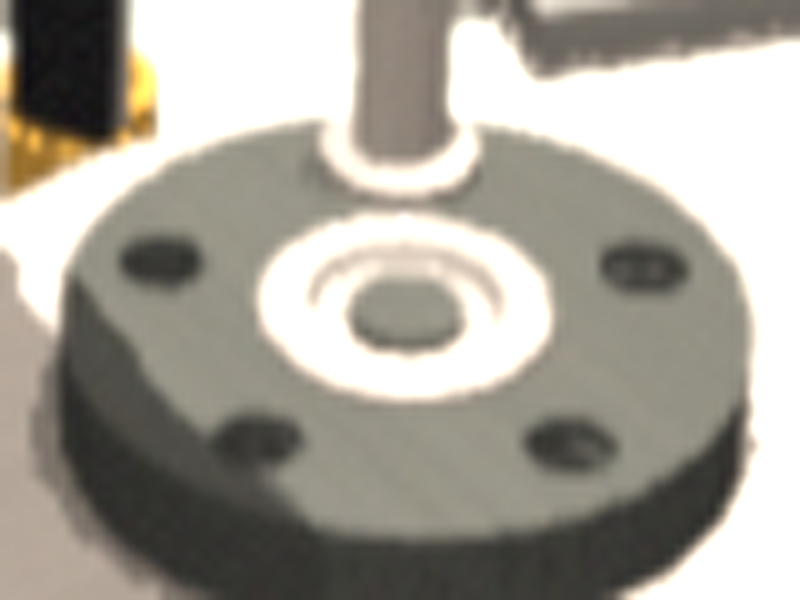

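View pics/td2.png

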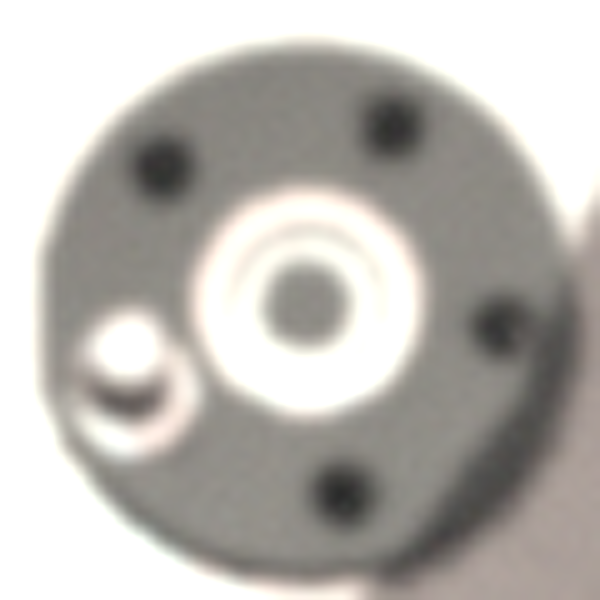

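View pics/sb.png

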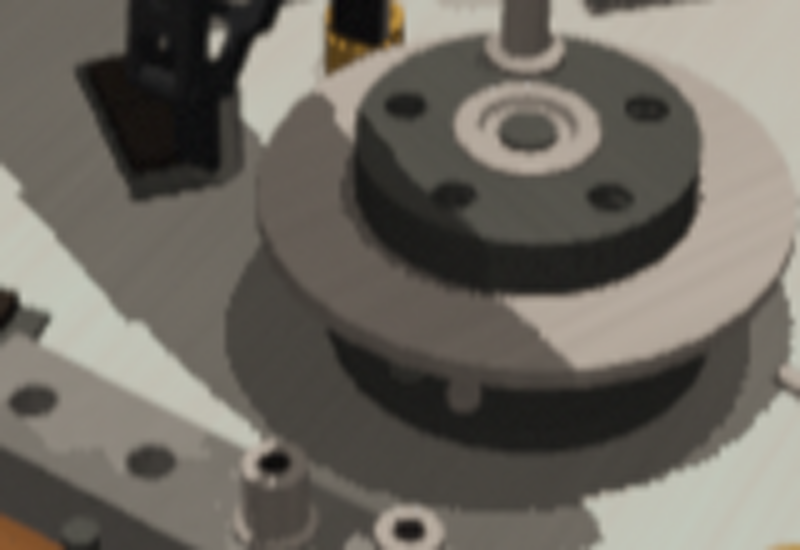

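View pics/tb.png

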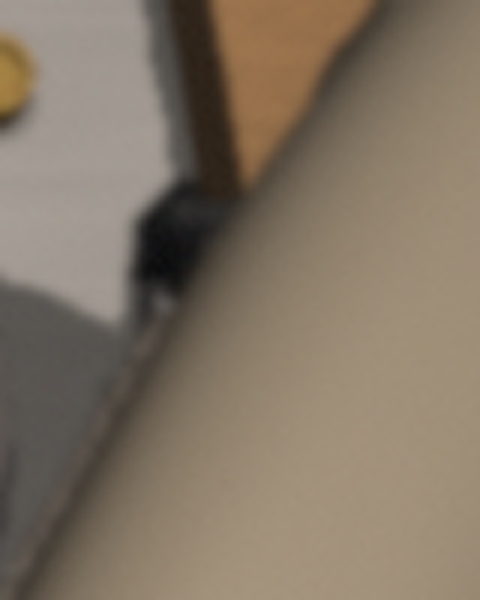

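```bash
python3 - <<'E'
from h import *
from scipy.optimize import least_squares
P=read_camera("top");Q=read_camera("side")
S=np.array([ray(Q,295+x/10-.45,195+y/10-.45,.110)[:2] for x,y in((161,261),(258,439),(571,443),(643,267))])
T=np.array([ray(P,250+x/10-.45,135+y/10-.45,.109)[:2] for x,y in((343,492),(503,323),(390,125),(163,167))])
k=np.array([1,2,3,4])*72
for n,W in(("side",S),("top",T)):
    def f(p):a=np.radians(p[2]+k);return np.r_[p[0]+.056*np.cos(a)-W[:,0],p[1]+.056*np.sin(a)-W[:,1]]
    r=least_squares(f,[.58,-.007,118],x_scale=[.01,.01,10]);p=r.x;print(n,p,np.round(r.fun*1e3,1))
    a=np.radians(p[2]);h=p[:2]+.056*np.array([np.cos(a),np.sin(a)]);print("hole118",h)
    o=np.array([.5553,.0420])-h
    for j in range(5):
        a=np.radians(p[2]+72*j);print(j,np.round(p[:2]+o+.056*np.array([np.cos(a),np.sin(a)]),4))
# bolts in side (sb)
a=np.load("savg.npy");
for x,y in((275,462),(409,528)): print("bolt side",ray(Q,230+x/5-.4,200+y/5-.4,.094))
for x,y in((190,226),(182,331)): print("bolt top",ray(P,320+x/5-.4,100+y/5-.4,.094))
for x,y in((168,447),(160,550)): print("hole top",ray(P,320+x/5-.4,100+y/5-.4,.06))
E
```

```text
side [ 5.77942885e-01 -6.14453048e-03  1.19352730e+02] [-0.   0.2 -0.1 -0.1  0.2 -0.1 -0.3  0.3]
hole118 [0.55049254 0.04266611]
0 [0.5553 0.042 ]
1 [ 0.5278 -0.0178]
2 [ 0.5763 -0.0624]
3 [ 0.6336 -0.0302]
4 [0.6207 0.0344]
top [ 5.80630220e-01 -4.60891822e-03  1.19116130e+02] [-0.1 -0.4  0.3  0.3 -0.2 -0.2 -0.1  0.5]
hole118 [0.55338166 0.04431466]
0 [0.5553 0.042 ]
1 [ 0.5276 -0.0177]
2 [ 0.5758 -0.0625]
3 [ 0.6333 -0.0305]
4 [0.6207 0.0341]
bolt side [ 0.58047108 -0.22316783  0.094     ]
bolt side [ 0.64173926 -0.22727099  0.094     ]
bolt top [ 0.64363779 -0.22697067  0.094     ]
bolt top [ 0.58202379 -0.22127946  0.094     ]
hole top [ 0.52072827 -0.21850053  0.06      ]
hole top [ 0.46016347 -0.21283623  0.06      ]
```

{"method": "send_rows", "body": {"deltas": [[[-0.15,-0.6,-3,0,0,0],[-0.15,-0.6,-7,0,0,0],[-0.15,-0.6,-11,0,0,0],[-0.15,-0.6,-11,0,0,0],[-0.15,-0.6,-11,0,0,0]]]}}

```text
clock: 21.25
tcp_pos: [0.5834, -0.2233, 0.1226]
orientation: [-0.0, 1.0, -0.028, -0.0]
wrist_force: [-0.4, 0.9, 0.9]
finger_gap: 0.0853
```

```bash
python3 - <<'E'
from h import *
q=read_camera("side");s=get_state();print(s["tcp_pos"],s["orientation"],s["wrist_force"])
crop(q,230,190,120,120,6,"s12")
t=s["tcp_pos"];print((proj(q,[t+[.011,-.043,.033],t+[-.011,-.043,.033],t+[.011,.043,.033],t+[-.011,.043,.033]])-[230,190])*6)
E
```

```text
[ 0.58471072 -0.22413921  0.12418835] [ 5.96007173e-04  9.99600452e-01 -2.82381936e-02  1.08892399e-03] [-0.19647316 -0.42573846  0.57259962]
[[292.1140711  567.90329667]
 [230.11630103 541.86687799]
 [435.30155258 404.38378816]
 [375.55604557 381.32985268]]
```

View pics/s12.png

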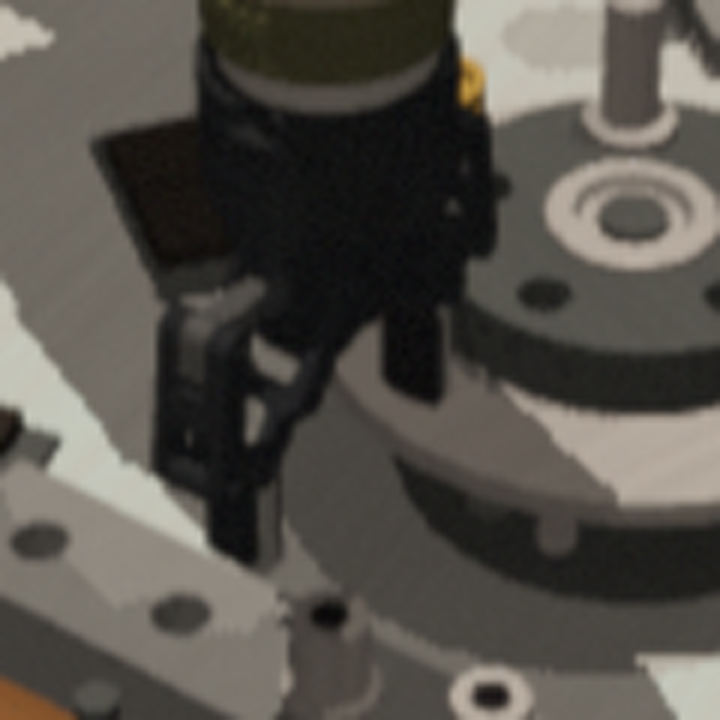

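{"method": "send_rows", "body": {"deltas": [[[-0.15,0,-2,0,0,0],[-0.15,0,-5,0,0,0],[-0.15,0,-7.3,0,0,0],[-0.15,0,-7.3,0,0,0]]]}}

```text
clock: 21.7
tcp_pos: [0.5818, -0.2238, 0.0488]
orientation: [-0.0, 1.0, -0.029, -0.001]
wrist_force: [-0.4, 0.2, 0.5]
finger_gap: 0.0854
```

{"method": "send_rows", "body": {"deltas": [[[0,0,0,0,0,0],[0,0,0,0,0,0],[0,0,0,0,0,0],[0,0,0,0,0,0],[0,0,0,0,0,0],[0,0,0,0,0,0],[0,0,0,0,0,0],[0,0,0,0,0,0]]], "jaw": -1, "force": 60}}

```text
clock: 22.5
tcp_pos: [0.5831, -0.2248, 0.0505]
orientation: [0.001, 1.0, -0.029, 0.001]
wrist_force: [1.0, -0.5, 6.5]
finger_gap: 0.0242
```

```bash
python3 - <<'E'
from h import *
q=read_camera("side");s=get_state();print(s["tcp_pos"],s["orientation"],s["wrist_force"],s["finger_gap"])
crop(q,230,190,120,120,6,"s13")
E
```

```text
[ 0.5830906  -0.22478143  0.05044799] [ 7.45143891e-04  9.99587996e-01 -2.86694198e-02  1.16071792e-03] [ 0.02861409 -1.02630002  5.99971241] 0.02455172734941443
```

View pics/s13.png

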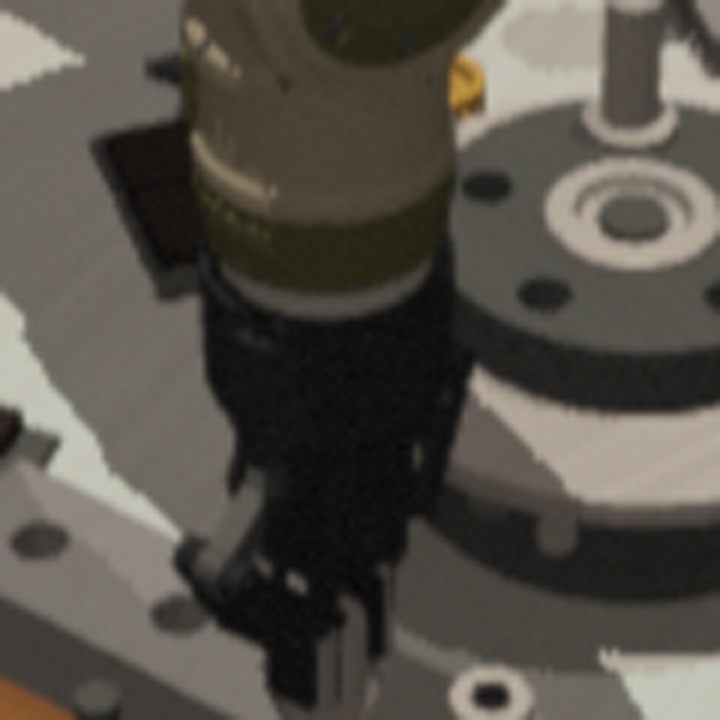

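{"method": "send_rows", "body": {"deltas": [[[0,0,3,0,0,0],[0,0,7,0,0,0],[0,0,11,0,0,0],[0,3,13,0,0,0],[-0.3,7,13,0,0,0],[-0.6,11,13,0,0,0],[-0.6,15,12.5,0,0,0],[-0.6,16.1,12,0,0,0],[-0.6,16.1,12,0,0,0],[-0.6,16.1,12,0,0,0],[-0.6,16.1,12,0,0,0]]]}}

```text
clock: 23.65
tcp_pos: [0.5764, -0.0645, 0.169]
orientation: [0.0, 1.0, -0.029, 0.0]
wrist_force: [-0.0, -0.0, -0.5]
finger_gap: 0.0237
```

```bash
python3 - <<'E'
from h import *
q=read_camera("side");q=read_camera("side");s=get_state();print(s["tcp_pos"],s["orientation"],s["wrist_force"],s["finger_gap"])
crop(q,280,160,90,90,8,"s14")
t=s["tcp_pos"];print("tip",(proj(q,[t-[0,0,.0355]])-[280,160])*8,"flange", (proj(q,[t+[0,0,.0095]])-[280,160])*8)
print("vert hole under",(proj(q,[[t[0],t[1],.11]])-[280,160])*8)
print("hole seen",(np.array([295+25.8-.45,195+43.9-.45])-[280,160])*8)
E
```

```text
[ 0.57635721 -0.06457594  0.16908095] [ 1.77261381e-04  9.99562040e-01 -2.95919426e-02  1.15994278e-04] [ 0.37352003 -0.20919861 -0.81320888] 0.023866884876482013
tip [[337.09404545 569.74112714]] flange [[342.08301311 431.13935225]]
vert hole under [[334.57024502 639.85647791]]
hole seen [322.8 627.6]
```

View pics/s14.png

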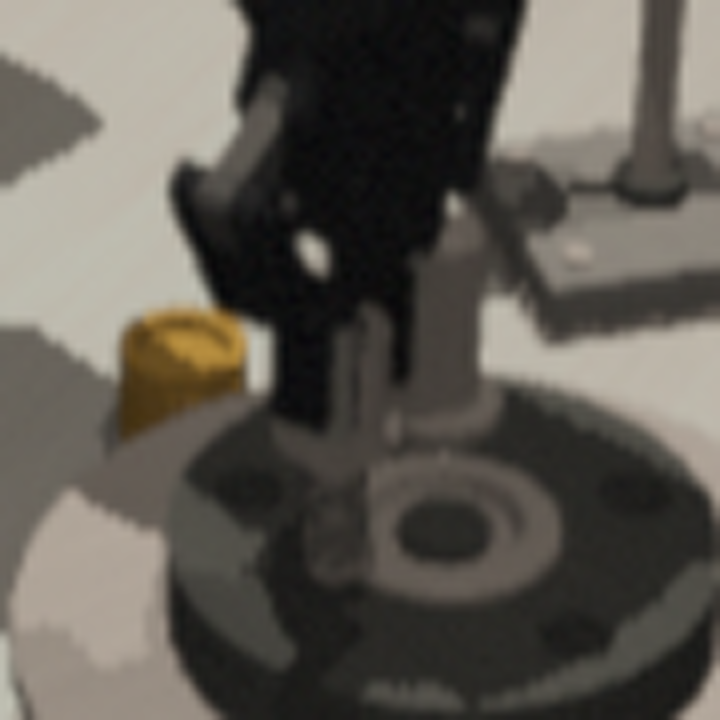

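{"method": "send_rows", "body": {"deltas": [[[-0.3,0.25,-0.5,0,0,0],[-0.3,0.25,-1.2,0,0,0],[-0.3,0.25,-1.9,0,0,0],[-0.3,0.25,-1.9,0,0,0],[-0.3,0.25,-1.9,0,0,0],[-0.3,0.25,-1.9,0,0,0]]]}}

```text
clock: 24.35
tcp_pos: [0.5733, -0.0606, 0.1502]
orientation: [0.0, 1.0, -0.029, 0.0]
wrist_force: [-0.3, -0.2, -1.4]
finger_gap: 0.024
```

```bash
python3 - <<'E'
from h import *
Q=[read_camera("side") for _ in range(4)];q=Q[-1];s=get_state();print(s["tcp_pos"],s["orientation"],s["wrist_force"],s["finger_gap"])
b=np.mean([x["img"].astype(float) for x in Q],0)
from avg import cr
cr(b,290,190,60,60,12,"s15",2)
t=s["tcp_pos"];print("tip",(proj(q,[t-[0,0,.0355]])-[290,190])*12)
print("hole seen",(np.array([295+25.8-.45,195+43.9-.45])-[290,190])*12)
E
```

```text
[ 0.57334532 -0.0606393   0.1503144 ] [ 1.09012202e-04  9.99591317e-01 -2.85851836e-02  2.73240293e-04] [ 0.26173569 -0.23604196 -2.16044652] 0.024089217621335115
tip [[378.07455089 560.9490994 ]]
hole seen [364.2 581.4]
```

View pics/s15.png

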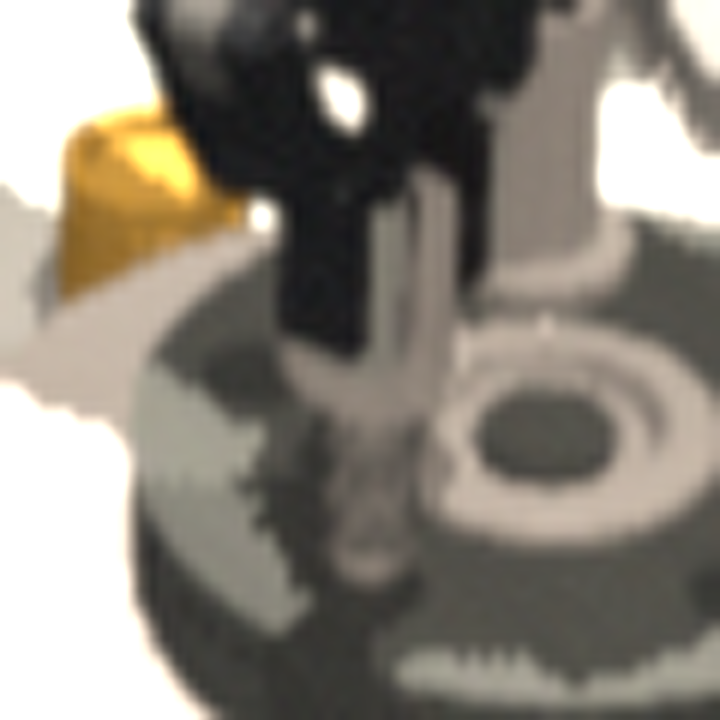

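{"method": "send_rows", "body": {"deltas": [[[0,0,-0.4,0,0,0],[0,0,-0.8,0,0,0],[0,0,-1,0,0,0],[0,0,-1,0,0,0]]]}}

```text
clock: 24.95
tcp_pos: [0.5729, -0.0607, 0.1395]
orientation: [0.0, 1.0, -0.029, -0.0]
wrist_force: [0.2, -1.1, -1.4]
finger_gap: 0.0239
```

{"method": "send_rows", "body": {"deltas": [[[0,0,-0.4,0,0,0],[0,0,-0.8,0,0,0],[0,0,-1,0,0,0],[0,0,-1,0,0,0]]]}}

```text
clock: 25.35
tcp_pos: [0.5729, -0.0606, 0.1295]
orientation: [0.0, 1.0, -0.029, -0.0]
wrist_force: [0.3, 0.1, -2.1]
finger_gap: 0.0242
```

{"method": "send_rows", "body": {"deltas": [[[0,0,-0.5,0,0,0],[0,0,-1,0,0,0],[0,0,-1.5,0,0,0],[0,0,-2,0,0,0],[0,0,-2.4,0,0,0],[0,0,-2.4,0,0,0]]]}}

```text
clock: 25.95
tcp_pos: [0.5728, -0.0607, 0.1053]
orientation: [0.0, 1.0, -0.029, -0.0]
wrist_force: [0.2, -0.5, -1.2]
finger_gap: 0.0243
```

{"method": "send_rows", "body": {"deltas": [[[0,0,-0.2,0,0,0],[0,0,-0.4,0,0,0],[0,0,-0.6,0,0,0],[0,0,-0.6,0,0,0],[0,0,-0.6,0,0,0]]]}}

```text
clock: 26.45
tcp_pos: [0.5733, -0.0607, 0.1006]
orientation: [0.0, 1.0, -0.029, 0.0]
wrist_force: [-1.0, 0.4, 2.9]
finger_gap: 0.024
```

{"method": "send_rows", "body": {"deltas": [[[0,0,-0.2,0,0,0],[0,0,-0.2,0,0,0]]]}}

```text
clock: 26.65
tcp_pos: [0.5735, -0.0607, 0.1002]
orientation: [0.0, 1.0, -0.029, 0.001]
wrist_force: [-4.1, 1.5, 13.5]
finger_gap: 0.0242
```

{"method": "send_rows", "body": {"deltas": [[[0,0,0.2,0,0,0],[0,0,0.2,0,0,0],[0,0,0.2,0,0,0],[0,0,0.2,0,0,0],[0,0,0.2,0,0,0]]], "jaw": 1}}

```text
clock: 27.15
tcp_pos: [0.5729, -0.0606, 0.0996]
orientation: [-0.0, 1.0, -0.029, -0.0]
wrist_force: [0.2, 0.4, 0.2]
finger_gap: 0.0857
```

{"method": "send_rows", "body": {"deltas": [[[0,0,4,0,0,0],[0,0,9,0,0,0],[0.5,-3,13,0,0,0],[2,-7,13,0,0,0],[4,-11,13,0,0,0],[6,-14,13,0,0,0],[7,-16.5,13,0,0,0],[7,-16.5,10,0,0,0],[7,-16.5,8,0,0,0],[7,-16.5,8,0,0,0],[7,-16.5,8,0,0,0]]]}}

```text
clock: 28.25
tcp_pos: [0.6428, -0.2255, 0.1798]
orientation: [-0.0, 1.0, -0.029, -0.001]
wrist_force: [-0.3, -0.4, -0.4]
finger_gap: 0.0857
```

```bash
python3 - <<'E'
from avg import *
a,b,P,q=go("x");s=get_state();print(s["tcp_pos"],s["wrist_force"])
cr(b,230,180,150,120,5,"s16",1.2)
t=s["tcp_pos"];print((proj(q,[t+[.011,-.043,.033],t+[-.011,-.043,.033],t+[.011,.043,.033],t+[-.011,.043,.033]])-[230,180])*5)
cr(a,235,110,140,100,5,"t16")
E
```

```text
[ 0.64368879 -0.22569939  0.18140665] 28.55
[ 0.64368879 -0.22569939  0.18140665] [-0.0642039  -0.54124789 -0.1843696 ]
[[386.90126688 464.49401723]
 [330.41598405 441.99672789]
 [504.7347444  323.4720978 ]
 [450.54816146 303.70595753]]
```

View pics/s16.png

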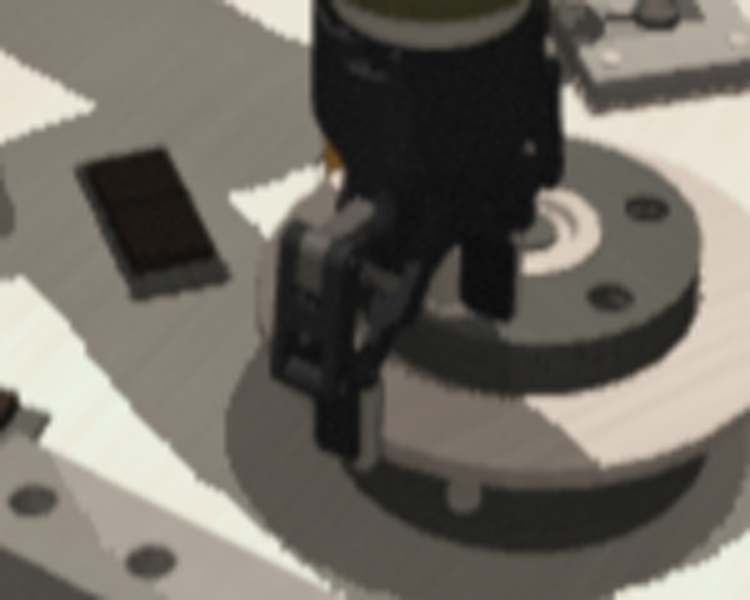

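View pics/t16.png

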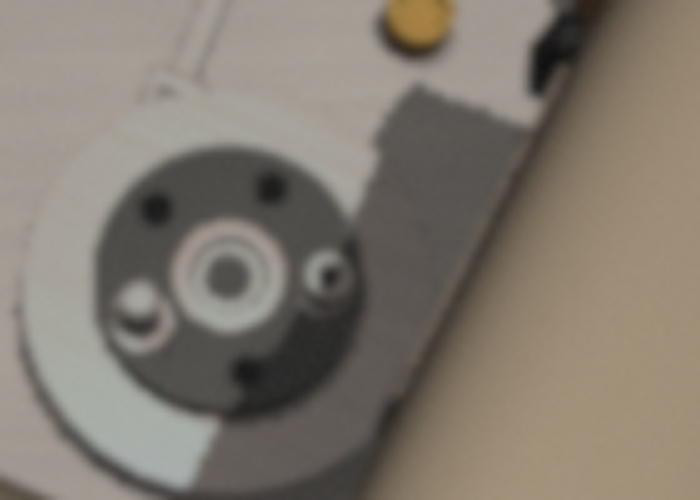

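{"method": "send_rows", "body": {"deltas": [[[-0.05,-0.3,-4,0,0,0],[-0.05,-0.3,-8,0,0,0],[-0.05,-0.3,-10.5,0,0,0],[-0.05,-0.3,-13.1,0,0,0],[-0.05,-0.3,-13.1,0,0,0],[-0.05,-0.3,-13.1,0,0,0]]]}}

```text
clock: 29.15
tcp_pos: [0.6427, -0.2286, 0.0495]
orientation: [-0.0, 1.0, -0.029, -0.0]
wrist_force: [0.4, -0.3, 0.9]
finger_gap: 0.0852
```

{"method": "send_rows", "body": {"deltas": [[[0,0,0,0,0,0],[0,0,0,0,0,0],[0,0,0,0,0,0],[0,0,0,0,0,0],[0,0,0,0,0,0],[0,0,0,0,0,0],[0,0,0,0,0,0],[0,0,0,0,0,0]]], "jaw": -1, "force": 60}}

```text
clock: 29.95
tcp_pos: [0.6433, -0.229, 0.05]
orientation: [0.0, 1.0, -0.029, 0.001]
wrist_force: [-0.4, -0.2, 6.8]
finger_gap: 0.024
```

{"method": "send_rows", "body": {"deltas": [[[0,0,3,0,0,0],[0,0,7,0,0,0],[0,0,11,0,0,0],[-0.2,3,13,0,0,0],[-0.4,7,13,0,0,0],[-0.6,11,13,0,0,0],[-0.9,15,13,0,0,0],[-1.2,18.5,12.5,0,0,0],[-1.25,20,11,0,0,0],[-1.25,20,10.1,0,0,0],[-1.25,20,10.1,0,0,0],[-1.25,20,10.1,0,0,0]]]}}

```text
clock: 31.15
tcp_pos: [0.6299, -0.0297, 0.1496]
orientation: [0.0, 1.0, -0.029, -0.001]
wrist_force: [0.4, -0.8, -0.9]
finger_gap: 0.0243
```

```bash
python3 - <<'E'
from h import *
Q=[read_camera("side") for _ in range(4)];q=Q[-1];s=get_state();print(s["tcp_pos"],s["wrist_force"],s["finger_gap"])
b=np.mean([x["img"].astype(float) for x in Q],0)
from avg import cr
cr(b,310,190,70,60,11,"s17",2)
t=s["tcp_pos"];print("tip",(proj(q,[t-[0,0,.035]])-[310,190])*11,"under",(proj(q,[[t[0],t[1],.11]])-[310,190])*11)
print("hole seen",(np.array([295+57.1-.45,195+44.3-.45])-[310,190])*11)
E
```

```text
[ 0.6305706  -0.02981241  0.15054519] [ 0.52257651 -0.49933567 -0.766645  ] 0.024267167305776046
tip [[465.95482189 519.32956057]] under [[464.20918952 541.80074866]]
hole seen [458.15 537.35]
```

View pics/s17.png

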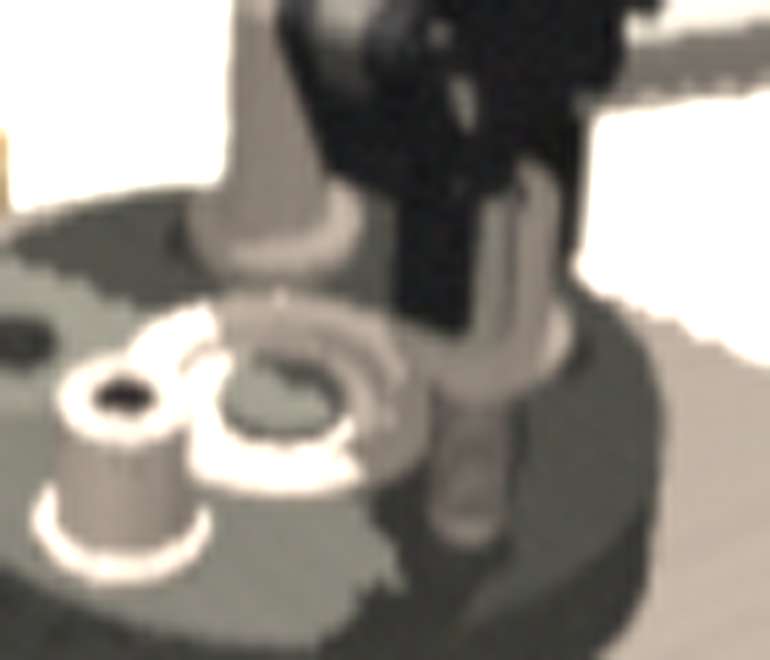

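{"method": "send_rows", "body": {"deltas": [[[-0.12,0,-0.4,0,0,0],[-0.12,0,-0.8,0,0,0],[-0.12,0,-1.2,0,0,0],[-0.12,0,-1.2,0,0,0]]]}}

```text
clock: 31.75
tcp_pos: [0.6283, -0.0286, 0.1371]
orientation: [-0.0, 1.0, -0.029, -0.001]
wrist_force: [0.0, -0.3, -1.3]
finger_gap: 0.0241
```

{"method": "send_rows", "body": {"deltas": [[[0,0,-0.4,0,0,0],[0,0,-0.8,0,0,0],[0,0,-1,0,0,0],[0,0,-1,0,0,0]]]}}

```text
clock: 32.15
tcp_pos: [0.6289, -0.0291, 0.1276]
orientation: [0.0, 1.0, -0.029, -0.0]
wrist_force: [1.1, -2.9, -1.8]
finger_gap: 0.024
```

{"method": "send_rows", "body": {"deltas": [[[0,-0.1,-0.5,0,0,0],[0,-0.1,-1,0,0,0],[0,-0.1,-1.5,0,0,0],[0,-0.1,-2,0,0,0],[0,-0.1,-2.3,0,0,0],[0,-0.1,-2.3,0,0,0]]]}}

```text
clock: 32.75
tcp_pos: [0.6285, -0.0295, 0.1042]
orientation: [-0.0, 1.0, -0.029, -0.001]
wrist_force: [-0.2, -0.6, -1.9]
finger_gap: 0.0239
```

{"method": "send_rows", "body": {"deltas": [[[0,0,-0.2,0,0,0],[0,0,-0.4,0,0,0],[0,0,-0.6,0,0,0],[0,0,-0.6,0,0,0],[0,0,-0.6,0,0,0]]]}}

```text
clock: 33.25
tcp_pos: [0.6291, -0.0295, 0.1]
orientation: [0.0, 1.0, -0.029, 0.001]
wrist_force: [-1.7, 0.6, 4.7]
finger_gap: 0.0243
```

{"method": "send_rows", "body": {"deltas": [[[0,0,-0.2,0,0,0],[0,0,-0.2,0,0,0]]]}}

```text
clock: 33.45
tcp_pos: [0.6293, -0.0295, 0.0997]
orientation: [0.0, 1.0, -0.029, 0.001]
wrist_force: [-4.0, 2.1, 14.3]
finger_gap: 0.0242
```

{"method": "send_rows", "body": {"deltas": [[[0,0,0.2,0,0,0],[0,0,0.2,0,0,0],[0,0,0.2,0,0,0],[0,0,0.2,0,0,0],[0,0,0.2,0,0,0]]], "jaw": 1}}

```text
clock: 33.95
tcp_pos: [0.6288, -0.0296, 0.0986]
orientation: [-0.0, 1.0, -0.029, -0.0]
wrist_force: [-0.5, 0.8, 0.0]
finger_gap: 0.0853
```

{"method": "send_rows", "body": {"deltas": [[[0,0,4,0,0,0],[0,0,9,0,0,0],[0,0,12,0,0,0],[0,-4,12,0,0,0],[-2,-8,12,0,0,0],[-4,-12,12,0,0,0],[-6,-16,12,0,0,0],[-8,-18,12,0,0,0],[-8,-18,12,0,0,0]]]}}

```text
clock: 34.85
tcp_pos: [0.5467, -0.2124, 0.2189]
orientation: [0.0, 1.0, -0.031, -0.001]
wrist_force: [-0.0, 0.8, 0.6]
finger_gap: 0.0854
```

```bash
python3 - <<'E'
from avg import *
a,b,P,q=go("x");np.save("savg3.npy",b);np.save("tavg3.npy",a)
cr(b,280,170,110,100,7,"s18",1.3);cr(a,150,135,160,100,5,"t18",1.2)
E
```

```text
[ 0.54958247 -0.20862384  0.21893728] 35.15
```

View pics/s18.png

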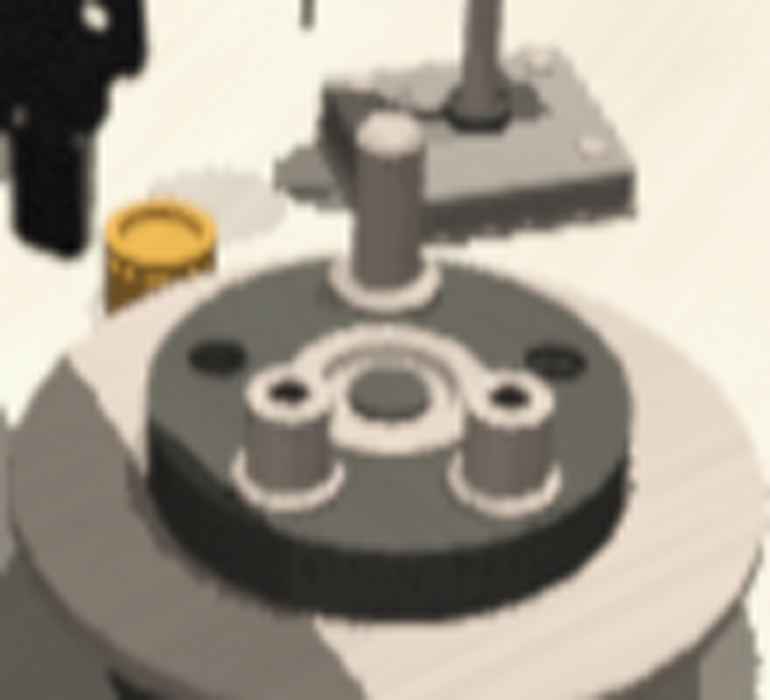

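View pics/t18.png

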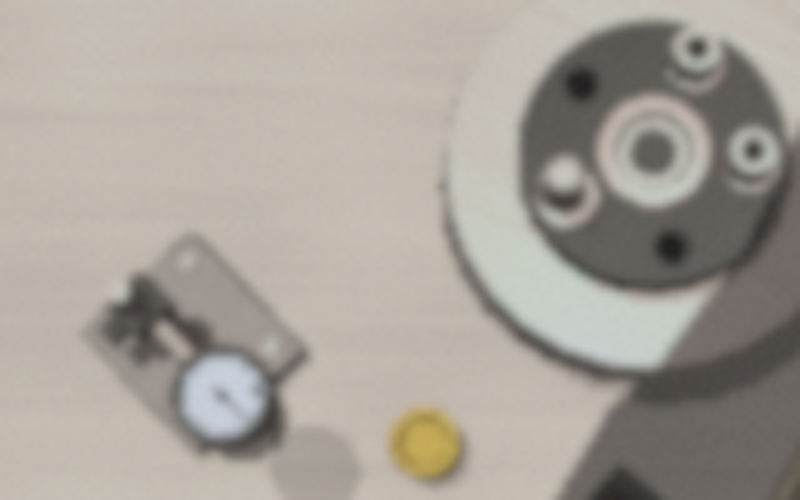

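{"method": "send_rows", "body": {"deltas": [[[0,2,0,0,0,0],[0,6,0,0,0,0],[0,10.5,0,0,0,0],[0.1,15,0,0,0,0],[0.2,19,0,0,0,0],[0.3,23,0,0,0,0],[0.4,25.2,0,0,0,0],[0.4,25.2,0,0,0,0],[0.4,25.2,-3,0,0,0],[0.4,25.2,-3,0,0,0],[0.4,25.2,-3,0,0,0]]]}}

```text
clock: 36.25
tcp_pos: [0.5524, 0.0421, 0.1887]
orientation: [0.0, 1.0, -0.029, -0.001]
wrist_force: [0.0, -0.4, 0.4]
finger_gap: 0.0852
```

```bash
python3 - <<'E'
from h import *
Q=[read_camera("side") for _ in range(2)];q=Q[-1];s=get_state();print(s["tcp_pos"],s["wrist_force"],s["finger_gap"])
crop(q,280,130,110,110,7,"s19")
t=s["tcp_pos"];print((proj(q,[t+[.011,-.043,.033],t+[-.011,-.043,.033],t+[.011,.043,.033],t+[-.011,.043,.033],[t[0],t[1],.174]])-[280,130])*7)
E
```

```text
[0.55346136 0.04185513 0.19001832] [-0.87594966  0.94438051  0.67906656] 0.08562645133467536
[[368.62727552 346.23784591]
 [303.29784251 326.23614845]
 [494.31419171 217.98058436]
 [431.24076883 199.98569463]
 [393.93266946 403.90070191]]
```

View pics/s19.png

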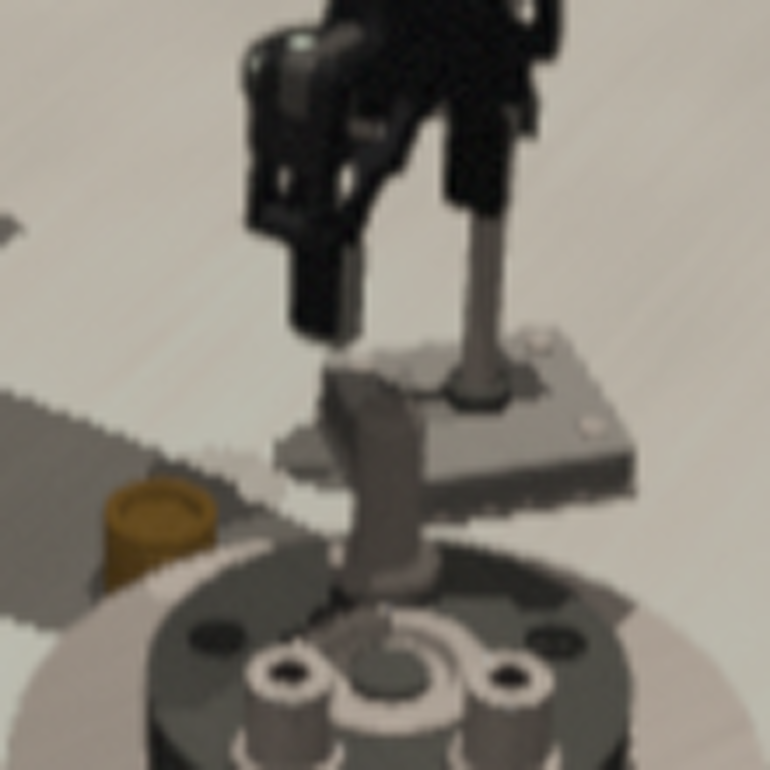

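{"method": "send_rows", "body": {"deltas": [[[0,0,-3,0,0,0],[0,0,-6,0,0,0],[0,0,-7.5,0,0,0],[0,0,-7.5,0,0,0],[0,0,-7.5,0,0,0]]]}}

```text
clock: 36.85
tcp_pos: [0.5537, 0.042, 0.1152]
orientation: [0.0, 1.0, -0.029, 0.001]
wrist_force: [0.2, 0.1, -0.3]
finger_gap: 0.0849
```

{"method": "send_rows", "body": {"deltas": [[[0,0,0,0,0,0],[0,0,0,0,0,0],[0,0,0,0,0,0],[0,0,0,0,0,0],[0,0,0,0,0,0],[0,0,0,0,0,0],[0,0,0,0,0,0],[0,0,0,0,0,0]]], "jaw": -1, "force": 80}}

```text
clock: 37.65
tcp_pos: [0.5532, 0.0425, 0.1146]
orientation: [-0.0, 1.0, -0.029, 0.0]
wrist_force: [-0.5, 1.0, 6.2]
finger_gap: 0.0202
```

{"method": "send_rows", "body": {"deltas": [[[0,0,1,0,0,0],[0,0,2,0,0,0],[0,0,4,0,0,0],[0,0,8,0,0,0],[0,0,12,0,0,0],[0,0,13,0,0,0],[0,0,13,0,0,0]]]}}

```text
clock: 38.35
tcp_pos: [0.5538, 0.0421, 0.2459]
orientation: [0.0, 1.0, -0.029, 0.002]
wrist_force: [-0.8, -0.1, -3.6]
finger_gap: 0.0205
```

```bash
python3 - <<'E'
from h import *
Q=[read_camera("side") for _ in range(2)];q=Q[-1];s=get_state();print(s["tcp_pos"],s["wrist_force"],s["finger_gap"])
crop(q,280,110,110,130,6,"s20")
t=s["tcp_pos"];print((proj(q,[t-[0,0,.0787]])-[280,110])*6)
E
```

```text
[0.55206686 0.04227467 0.2425521 ] [ 0.22105948 -0.03707102 -3.4880918 ] 0.020436005434592692
[[333.59664044 487.50205964]]
```

View pics/s20.png

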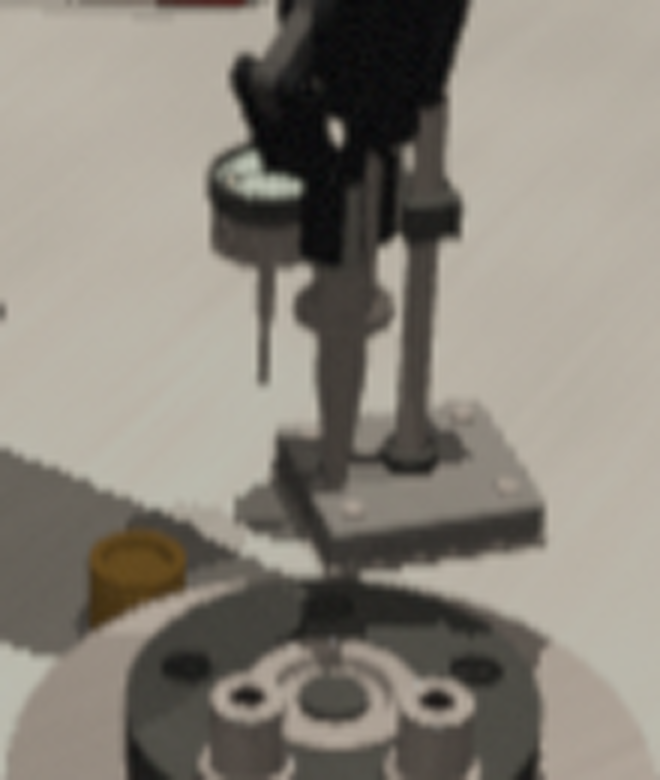

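{"method": "send_rows", "body": {"deltas": [[[-0.5,-4,0,0,0,0],[-1.2,-8.5,0,0,0,0],[-2,-13,0,0,0,0],[-2.8,-17.5,0,0,0,0],[-3.6,-22,0,0,0,0],[-4.4,-26.5,0,0,0,0],[-4.6,-31,0,0,0,0],[-4.6,-35,0,0,0,0],[-4.6,-37.5,0,0,0,0],[-4.6,-37.5,-2,0,0,0],[-4.6,-37.5,-4.5,0,0,0],[-4.6,-37.5,-4.5,0,0,0]]]}}

```text
clock: 39.65
tcp_pos: [0.5037, -0.3306, 0.1926]
orientation: [-0.004, 1.0, -0.029, -0.005]
wrist_force: [-0.1, 0.2, -2.6]
finger_gap: 0.0205
```

```bash
python3 - <<'E'
from avg import *
Q=[read_camera("side") for _ in range(4)];q=Q[-1];s=get_state();print(s["tcp_pos"],s["wrist_force"],s["finger_gap"])
b=np.mean([x["img"].astype(float) for x in Q],0)
cr(b,180,230,90,100,7,"s21",1.3)
t=s["tcp_pos"];print("tip",(proj(q,[t-[0,0,.0796],[t[0],t[1],.095]])-[180,230])*7)
E
```

```text
[ 0.50711062 -0.33250102  0.1994908 ] [ 0.55742169 -0.38412728 -3.14526009] 0.020255624785431345
tip [[270.76946612 517.25436896]
 [278.53736884 584.22263975]]
```

View pics/s21.png

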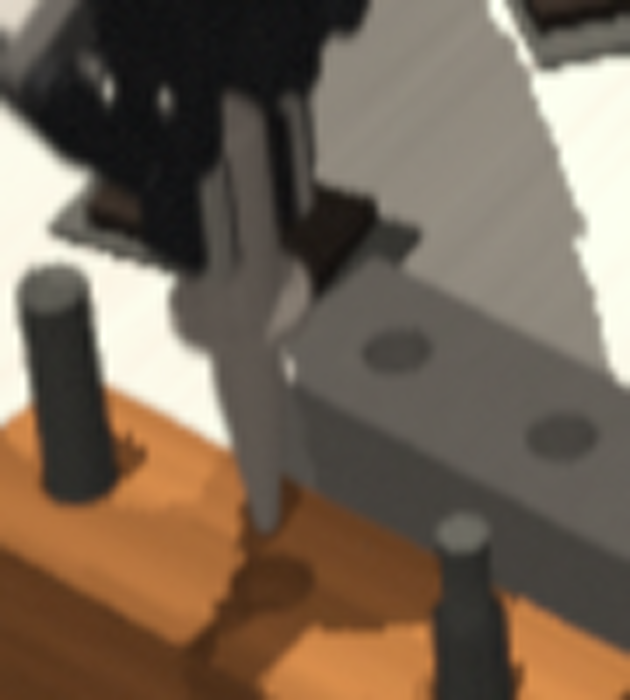

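{"method": "send_rows", "body": {"deltas": [[[0,0,-2,0,0,0],[0,0,-4,0,0,0],[0,0,-5,0,0,0],[0,0,-5,0,0,0]]]}}

```text
clock: 40.25
tcp_pos: [0.5065, -0.332, 0.1483]
orientation: [-0.001, 1.0, -0.028, -0.001]
wrist_force: [-0.3, -0.2, -2.4]
finger_gap: 0.0201
```

{"method": "send_rows", "body": {"deltas": [[[0,0,-1,0,0,0],[0,0,-2,0,0,0],[0,0,-3,0,0,0],[0,0,-3,0,0,0]]]}}

```text
clock: 40.65
tcp_pos: [0.5061, -0.3319, 0.1171]
orientation: [-0.001, 1.0, -0.029, -0.001]
wrist_force: [-2.7, -0.3, -4.0]
finger_gap: 0.0205
```

{"method": "send_rows", "body": {"deltas": [[[0,0,-0.5,0,0,0],[0,0,-1,0,0,0],[0,0,-1.5,0,0,0],[0,0,-1.9,0,0,0],[0,0,-1.9,0,0,0],[0,0,-1.9,0,0,0]]]}}

```text
clock: 41.25
tcp_pos: [0.5062, -0.3325, 0.0997]
orientation: [-0.0, 1.0, -0.029, -0.001]
wrist_force: [-5.3, 1.6, -0.2]
finger_gap: 0.0203
```

{"method": "send_rows", "body": {"deltas": [[[0,0,-0.15,0,0,0],[0,0,-0.3,0,0,0],[0,0,-0.3,0,0,0],[0,0,-0.3,0,0,0]]]}}

```text
clock: 41.65
tcp_pos: [0.5064, -0.3326, 0.0994]
orientation: [0.001, 1.0, -0.029, 0.0]
wrist_force: [-8.5, 4.1, 13.5]
finger_gap: 0.0201
```

Home. Release, back off and look at the stand.

{"method": "send_rows", "body": {"deltas": [[[0,0,0.3,0,0,0],[0,0,0.3,0,0,0],[0,0,0.3,0,0,0],[0,0,0.3,0,0,0],[0,0,0.3,0,0,0]]], "jaw": 1}}

```text
clock: 42.15
tcp_pos: [0.5072, -0.3327, 0.0998]
orientation: [0.0, 1.0, -0.029, 0.0]
wrist_force: [-0.1, 0.1, -0.1]
finger_gap: 0.0854
```

{"method": "send_rows", "body": {"deltas": [[[0,0,4,0,0,0],[0,0,9,0,0,0],[0,0,13,0,0,0],[0,0,17,0,0,0],[0,0,20,0,0,0],[0,0,20,0,0,0],[0,0,20,0,0,0]]]}}

```text
clock: 42.85
tcp_pos: [0.5074, -0.333, 0.3003]
orientation: [0.001, 1.0, -0.029, 0.001]
wrist_force: [0.3, 0.3, -0.5]
finger_gap: 0.0854
```

```bash
python3 - <<'E'
from avg import *
a,b,P,q=go("x");np.save("savg4.npy",b);np.save("tavg4.npy",a)
cr(b,310,100,90,110,7,"s22",1.3);cr(a,140,160,90,80,8,"t22",1.2);cr(b,180,200,220,180,3,"s22b",1.2)
X=cloud(P)
# base plate z~.024, bezel z~.183
for z,tol in((.024,.004),(.183,.006)):
    m=((abs(X[...,2]-z)<tol)&(X[...,1]>.12)&(X[...,1]<.45)&(X[...,0]>.35)&(X[...,0]<.75)).astype(np.uint8)
    cs,_=cv2.findContours(m,cv2.RETR_EXTERNAL,cv2.CHAIN_APPROX_NONE)
    k=max(cs,key=cv2.contourArea)[:,0];W=np.array([ray(P,u,v,z)[:2] for u,v in k],np.float32)
    print(z,m.sum(),cv2.minAreaRect(W),cv2.minEnclosingCircle(W))
E
```

```text
[ 0.50651169 -0.33227371  0.29861833] 43.15
0.024 516 ((0.5003737211227417, 0.24851039052009583), (0.10040406882762909, 0.03766680508852005), 45.55891418457031) ((0.4996131956577301, 0.24927806854248047), 0.0525372177362442)
0.183 318 ((0.4325043857097626, 0.2169717401266098), (0.049755342304706573, 0.048992983996868134), 1.5390942096710205) ((0.4327634572982788, 0.21703055500984192), 0.026324396952986717)
```

View pics/s22.png

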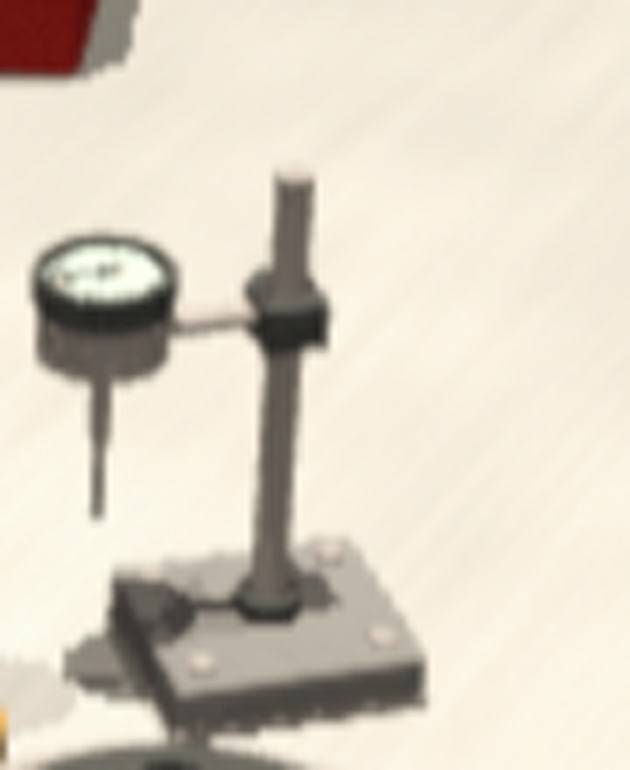

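View pics/t22.png

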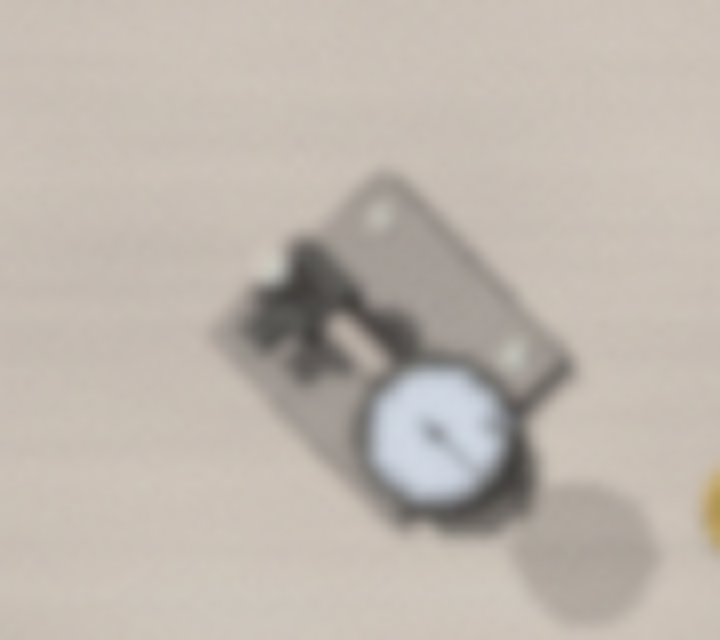

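View pics/s22b.png

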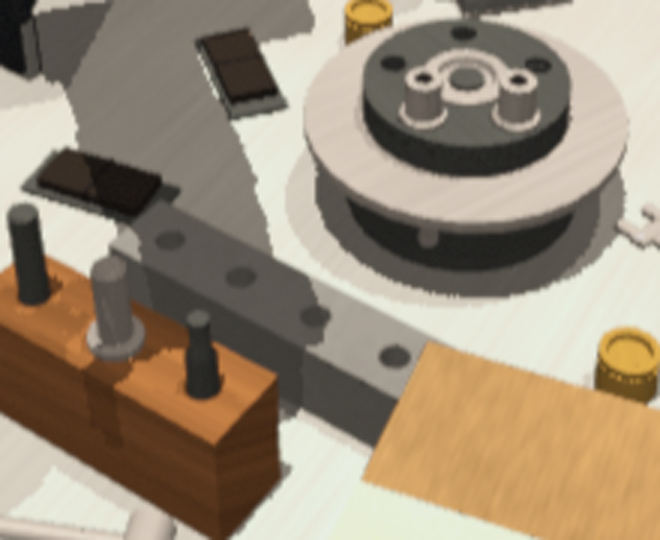

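```bash
python3 - <<'E'
from avg import *
P=read_camera("top");Q=read_camera("side")
pt=ray(P,140+272/8-.45,160+265/8-.45,.212);gt=ray(P,140+436/8-.45,160+430/8-.45,.183)
ps=ray(Q,310+295/7-.45,100+175/7-.45,.212);gs=ray(Q,310+105/7-.45,100+274/7-.45,.183)
for p,g in((pt,gt),(ps,gs)):
    d=(g-p)[:2];print(p,g,np.hypot(*d),np.degrees(np.arctan2(d[1],d[0])))
a=np.load("tavg4.npy");b=np.load("savg4.npy")
cr(a,178,203,32,32,20,"dial",1.0);cr(b,310,128,32,24,20,"dials",1.0)
E
```

```text
[0.48185708 0.26572189 0.212     ] [0.43292463 0.2181278  0.183     ] 0.06826113391111237 -135.7943659866269
[0.48195987 0.26426511 0.212     ] [0.43351628 0.21281139 0.183     ] 0.0706701292875337 -133.27407195129484
```

View pics/dial.png

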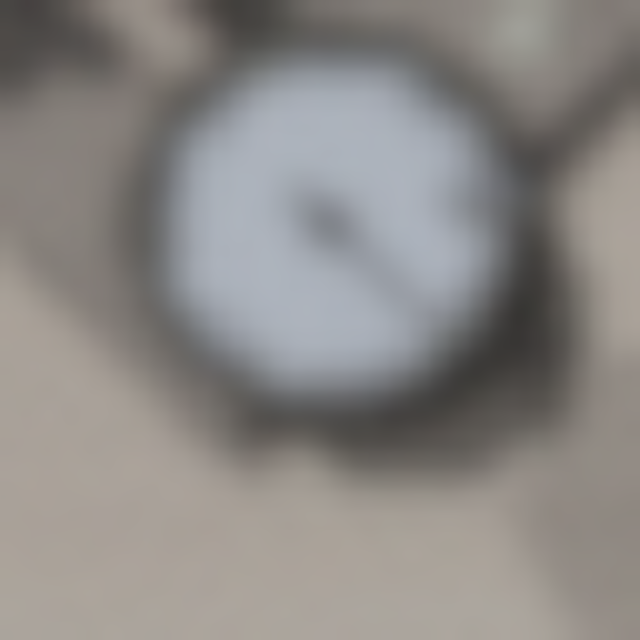

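View pics/dials.png

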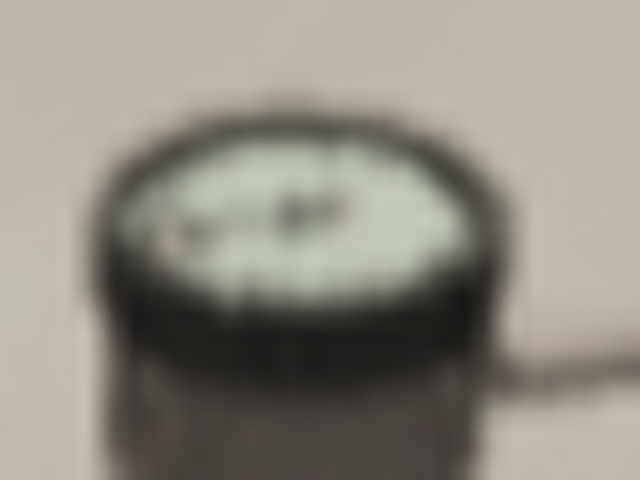

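```bash
python3 - <<'E'
from avg import *
P=read_camera("top");X=cloud(P)
# occupancy map of z>.008 within x .35-.9,y -.05-.4
m=(X[...,2]>.010)&(X[...,0]>.35)&(X[...,0]<.9)&(X[...,1]>-.16)&(X[...,1]<.45)
n,l,st,c=cv2.connectedComponentsWithStats(m.astype(np.uint8))
for i in range(1,n):
    if st[i,4]>15:
        W=X[l==i];print(st[i,4],"x",np.round(np.nanpercentile(W[:,0],[1,99]),3),"y",np.round(np.nanpercentile(W[:,1],[1,99]),3),"zmax",round(np.nanpercentile(W[:,2],98),3))
for n_,(x,y) in dict(wr1=(383,183),wr2=(417,105)).items(): print(n_,ray(P,x*.7,y*.7,0.005))
E
```

```text
524 x [0.752 0.802] y [0.429 0.45 ] zmax 0.174
1866 x [0.73  0.857] y [0.163 0.355] zmax 0.072
177 x [0.744 0.783] y [-0.141 -0.103] zmax 0.041
5297 x [0.467 0.692] y [-0.117  0.105] zmax 0.142
1130 x [0.41  0.539] y [0.194 0.323] zmax 0.21
1020 x [0.35  0.396] y [-0.16  -0.119] zmax 0.776
171 x [0.402 0.442] y [0.107 0.147] zmax 0.04
115 x [0.359 0.397] y [-0.009  0.029] zmax 0.022
156 x [0.35  0.386] y [-0.158 -0.122] zmax 0.022
wr1 [0.71955037 0.03219191 0.005     ]
wr2 [ 0.89777793 -0.04129725  0.005     ]
```

{"method": "send_rows", "body": {"deltas": [[[0.5,4.5,0,0,0,4],[1,9,0,0,0,8],[1.5,13.5,0,0,0,12],[2,18,0,0,0,16],[2,22.5,0,0,0,20],[2,27,0,0,0,24],[1.5,31.5,0,0,0,28],[1,36,0,0,0,32],[0,40.5,0,0,0,36],[-0.5,45,0,0,0,40],[-1,49.5,0,0,0,44],[-2,54,0,0,0,48.8]]]}}

```text
clock: 44.5
tcp_pos: [0.4867, 0.2092, 0.3]
orientation: [0.0, 0.922, 0.388, 0.0]
wrist_force: [1.0, -0.1, -0.1]
finger_gap: 0.0849
```

{"method": "send_rows", "body": {"deltas": [[[-0.5,4,-2,0,0,0],[-0.5,5.8,-4,0,0,0],[-0.5,5.8,-5,0,0,0],[-0.5,5.8,-5,0,0,0],[-0.5,5.8,-5,0,0,0]]]}}

```text
clock: 45.0
tcp_pos: [0.4821, 0.2645, 0.2505]
orientation: [0.0, 0.922, 0.386, -0.0]
wrist_force: [0.5, 0.6, 0.0]
finger_gap: 0.0856
```

```bash
python3 - <<'E'
from h import *
Q=[read_camera("side") for _ in range(2)];q=Q[-1];s=get_state();print(s["tcp_pos"],s["orientation"],s["joint_pos"][5],s["wrist_force"],s["finger_gap"])
o=s["orientation"];print("yaw",np.degrees(2*np.arctan2(o[2],o[1])))
crop(q,290,60,120,130,6,"s23")
t=s["tcp_pos"];print((proj(q,[[t[0],t[1],.212]])-[290,60])*6)
E
```

```text
[0.48270297 0.26440237 0.25119203] [1.80515548e-04 9.22482089e-01 3.86038921e-01 8.45515236e-04] 2.704340478182886 [0.09020074 0.17388001 0.7763315 ] 0.08561171697351755
yaw 45.41652370879535
[[371.91676327 387.57820717]]
```

View pics/s23.png

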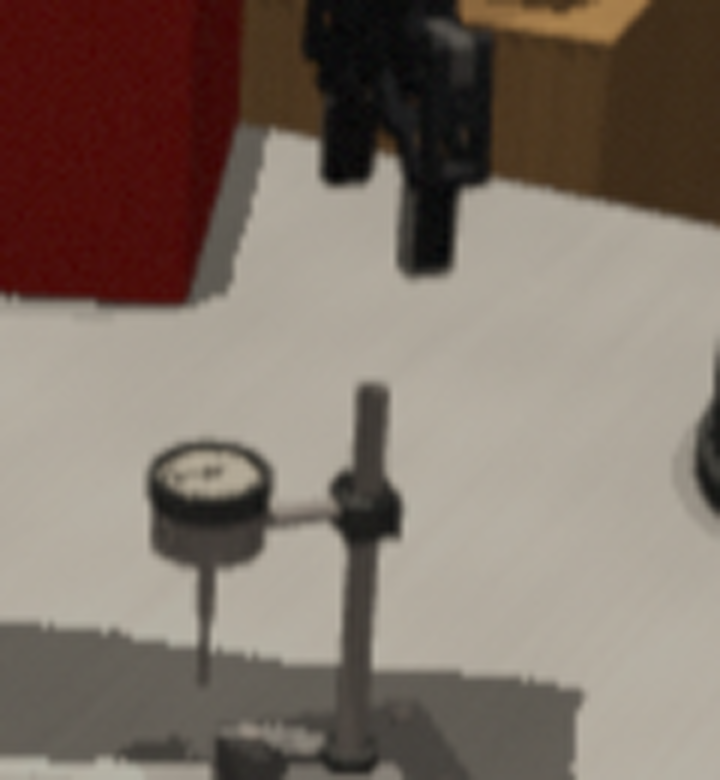

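{"method": "send_rows", "body": {"deltas": [[[0,0,-3,0,0,0],[0,0,-6,0,0,0],[0,0,-8.5,0,0,0],[0,0,-9.6,0,0,0],[0,0,-9.6,0,0,0],[0,0,-9.6,0,0,0]]]}}

```text
clock: 45.7
tcp_pos: [0.4828, 0.2652, 0.1554]
orientation: [0.0, 0.922, 0.387, 0.001]
wrist_force: [0.3, 0.6, -0.1]
finger_gap: 0.0852
```

{"method": "send_rows", "body": {"deltas": [[[0,0,0,0,0,0],[0,0,0,0,0,0],[0,0,0,0,0,0],[0,0,0,0,0,0],[0,0,0,0,0,0],[0,0,0,0,0,0],[0,0,0,0,0,0],[0,0,0,0,0,0]]], "jaw": -1, "force": 100}}

```text
clock: 46.5
tcp_pos: [0.4817, 0.2658, 0.1544]
orientation: [-0.0, 0.922, 0.387, 0.0]
wrist_force: [-3.2, 2.0, 5.0]
finger_gap: 0.0117
```

```bash
python3 - <<'E'
from h import *
Q=[read_camera("side") for _ in range(2)];q=Q[-1];s=get_state();print(s["tcp_pos"],s["wrist_force"],s["finger_gap"])
crop(q,290,60,120,130,6,"s24")
E
```

```text
[0.48167856 0.26579588 0.15439265] [-4.05320879  4.05556307  4.59238767] 0.01171616959838893
```

View pics/s24.png

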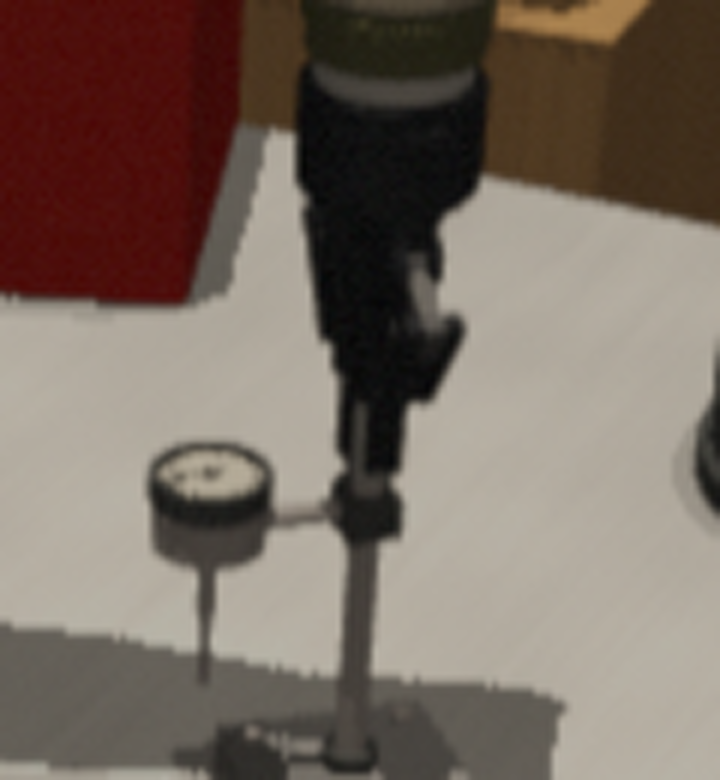

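{"method": "send_rows", "body": {"deltas": [[[0,0,1,0,0,0],[0,0,3,0,0,0],[0,0,5,0,0,0],[1,0,6,0,0,6],[3,-1,6,0,0,12],[5,-2,6,0,0,19],[7,-4,6,0,0,26],[9,-6,6,0,0,33],[9.7,-8,6,0,0,40],[9.7,-9.8,6,0,0,44.6],[9.7,-9.8,6,0,0,44.6],[9.7,-9.8,6,0,0,44.6]]]}}

```text
clock: 47.8
tcp_pos: [0.5783, 0.1668, 0.2128]
orientation: [-0.001, 0.707, 0.707, -0.001]
wrist_force: [-0.1, 0.6, -7.9]
finger_gap: 0.0117
```

```bash
python3 - <<'E'
from avg import *
a,b,P,q=go("x");s=get_state();o=s["orientation"];print(s["tcp_pos"],"yaw",np.degrees(2*np.arctan2(o[2],o[1])),s["wrist_force"],s["finger_gap"])
cr(b,280,80,130,140,5,"s25",1.2);cr(a,180,120,130,100,6,"t25",1.2)
E
```

```text
[0.57866883 0.16805525 0.21397976] 48.1
[0.57866883 0.16805525 0.21397976] yaw 90.16265275900801 [-1.03768115 -0.14685595 -6.53466167] 0.011562532062131975
```

View pics/s25.png

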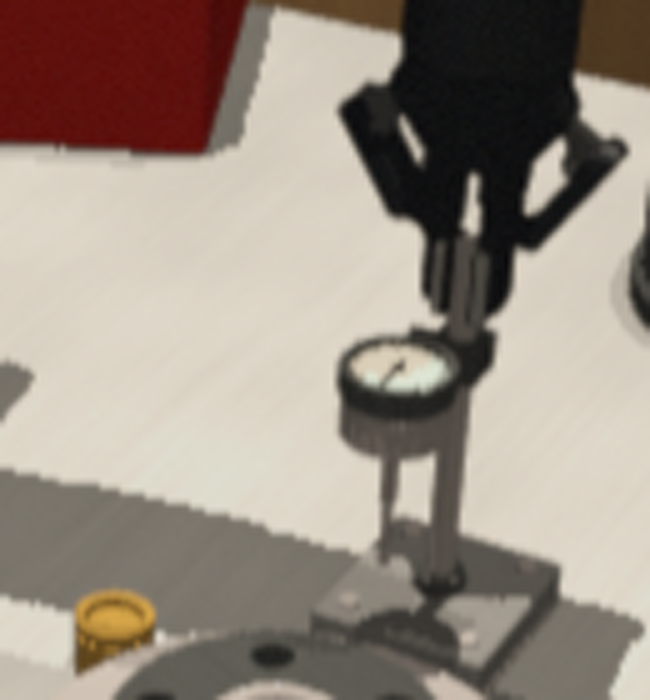

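View pics/t25.png

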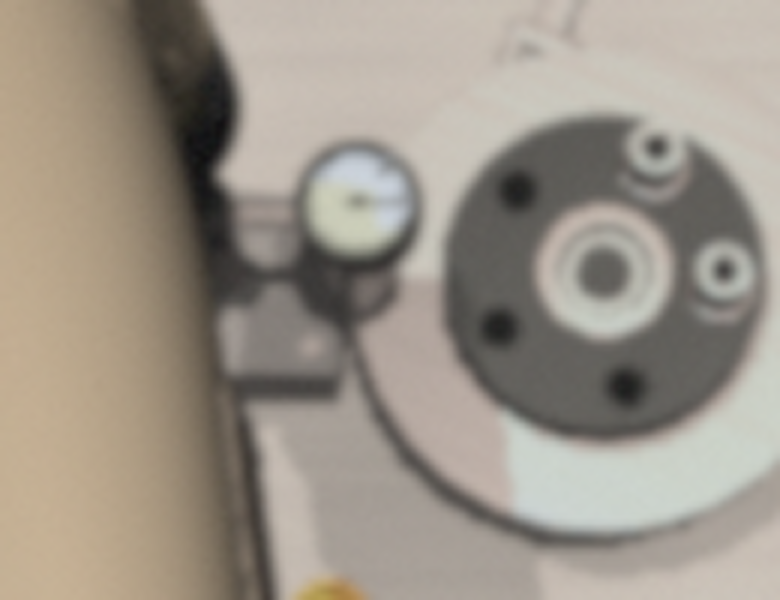

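```bash
python3 - <<'E'
from h import *
P=read_camera("top");Q=read_camera("side")
print(ray(P,180+357/6-.45,120+203/6-.45,.2425),ray(Q,280+400/5-.45,80+373/5-.45,.2425))
print("tip",ray(Q,280+386/5,80+555/5,.077+.0595), get_state()["tcp_pos"])
E
```

```text
[0.5770942 0.0992844 0.2425   ] [0.58154817 0.09116668 0.2425    ]
tip [0.57708949 0.10507112 0.1365    ] [0.57877506 0.16789395 0.21407211]
```

{"method": "send_rows", "body": {"deltas": [[[0,0,-1,0,0,0],[0,0,-2,0,0,0],[0,0,-3,0,0,0],[0,0,-4,0,0,0],[0,0,-4.8,0,0,0],[0,0,-4.8,0,0,0],[0,0,-4.8,0,0,0]]]}}

```text
clock: 48.9
tcp_pos: [0.5788, 0.1673, 0.1658]
orientation: [-0.0, 0.706, 0.708, -0.0]
wrist_force: [0.4, 0.5, -7.2]
finger_gap: 0.0117
```

```bash
python3 - <<'E'
from avg import *
a,b,P,q=go("x");s=get_state();print(s["tcp_pos"],s["wrist_force"])
cr(b,290,120,110,110,7,"s26",1.2)
E
```

```text
[0.57922501 0.16741659 0.16654883] 49.2
[0.57922501 0.16741659 0.16654883] [-0.2186098   0.05839752 -8.4100044 ]
```

View pics/s26.png

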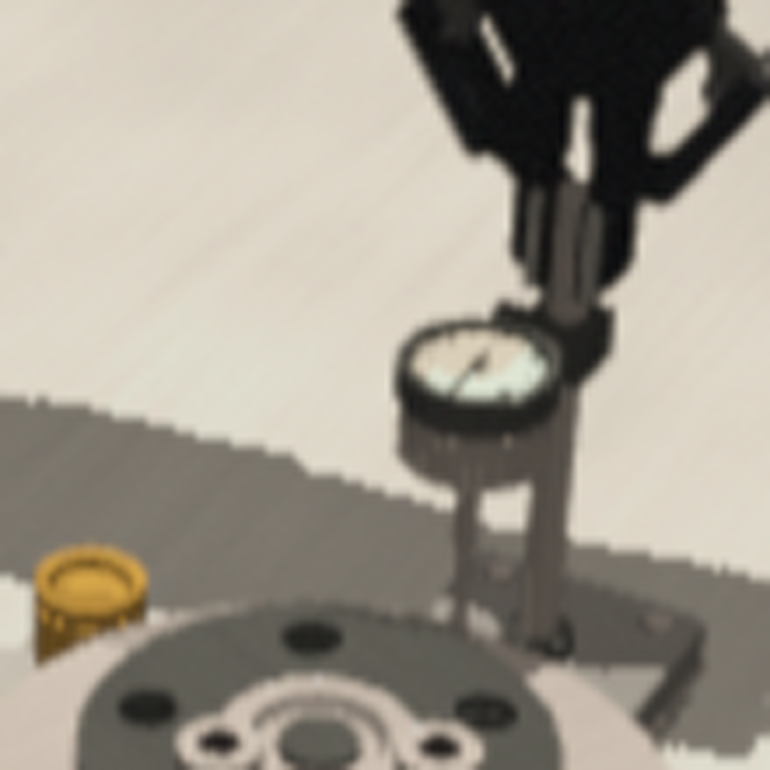

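{"method": "send_rows", "body": {"deltas": [[[0,0,-0.4,0,0,0],[0,0,-0.8,0,0,0],[0,0,-1.1,0,0,0],[0,0,-1.2,0,0,0],[0,0,-1.2,0,0,0],[0,0,-1.2,0,0,0]]]}}

```text
clock: 49.8
tcp_pos: [0.5789, 0.1674, 0.1543]
orientation: [0.0, 0.706, 0.708, 0.0]
wrist_force: [-2.0, 0.1, -2.9]
finger_gap: 0.0115
```

{"method": "send_rows", "body": {"deltas": [[[0,0,-0.1,0,0,0],[0,0,-0.1,0,0,0],[0,0,-0.1,0,0,0]]]}}

```text
clock: 50.1
tcp_pos: [0.5791, 0.1674, 0.1543]
orientation: [0.0, 0.706, 0.708, 0.001]
wrist_force: [-4.2, 0.2, 5.2]
finger_gap: 0.0114
```

{"method": "send_rows", "body": {"deltas": [[[0,0,0,0,0,0],[0,0,0,0,0,0],[0,0,0,0,0,0],[0,0,0,0,0,0],[0,0,0,0,0,0]]], "jaw": 0.2}}

```text
clock: 50.6
tcp_pos: [0.5791, 0.1673, 0.1529]
orientation: [0.0, 0.706, 0.708, 0.0]
wrist_force: [-0.3, -0.8, -0.7]
finger_gap: 0.0512
```

{"method": "send_rows", "body": {"deltas": [[[0,0,3,0,0,0],[0,0,6,0,0,0],[0,0,10,0,0,0],[-0.5,-2,12,0,0,0],[-2,-6,12,0,0,0],[-4,-10,12,0,0,0],[-6,-14,12,0,0,0],[-8,-18,12,0,0,0],[-8,-22,12,0,0,0],[-8,-26,12,0,0,0],[-8,-26,12,0,0,0]]], "jaw": 1}}

```text
clock: 51.7
tcp_pos: [0.499, -0.0968, 0.273]
orientation: [0.001, 0.708, 0.706, -0.0]
wrist_force: [-0.6, 1.3, -0.4]
finger_gap: 0.0854
```

```bash
cat > look.py <<'E'
from avg import *
def look(n,N=6):
    P=[read_camera("top") for _ in range(N)];Q=[read_camera("side") for _ in range(N)]
    a=np.mean([x["img"].astype(float) for x in P],0);b=np.mean([x["img"].astype(float) for x in Q],0)
    s=get_state();print(s["tcp_pos"],s["clock"])
    return a,b,P[-1],Q[-1]
E
python3 - <<'E'
from look import *
a,b,P,q=look(1);np.save("t5.npy",a);np.save("s5.npy",b)
cr(b,300,120,90,110,6,"s27",1.2);cr(a,190,120,130,100,6,"t27",1.1)
X=cloud(P)
m=((abs(X[...,2]-.183)<.006)&(np.hypot(X[...,0]-.579,X[...,1]-.098)<.04)).astype(np.uint8)
cs,_=cv2.findContours(m,cv2.RETR_EXTERNAL,cv2.CHAIN_APPROX_NONE);k=max(cs,key=cv2.contourArea)[:,0]
W=np.array([ray(P,u,v,.183)[:2] for u,v in k],np.float32);print(cv2.minEnclosingCircle(W))
u,v=proj(P,[[.579,.098,.183]])[0];print(u,v);cr(a,int(u)-16,int(v)-16,32,32,20,"dial2");print(int(u)-16,int(v)-16)
u,v=proj(q,[[.579,.098,.183]])[0];cr(b,int(u)-16,int(v)-12,32,24,20,"dials2",1.2);print(int(u)-16,int(v)-12)
E
```

```text
[ 0.49896779 -0.09209283  0.27305164] 52.3
((0.5784310698509216, 0.09797825664281845), 0.02695571258664131)
241.4886182812499 158.41623968511203
225 142
341 163
```

View pics/s27.png

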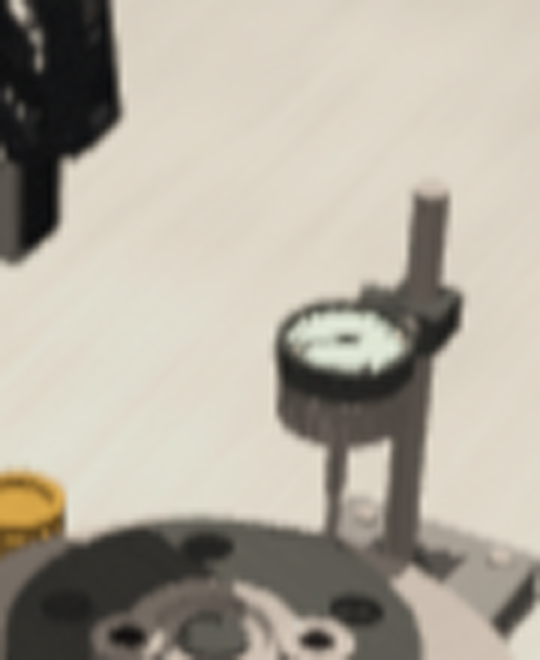

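View pics/dial2.png

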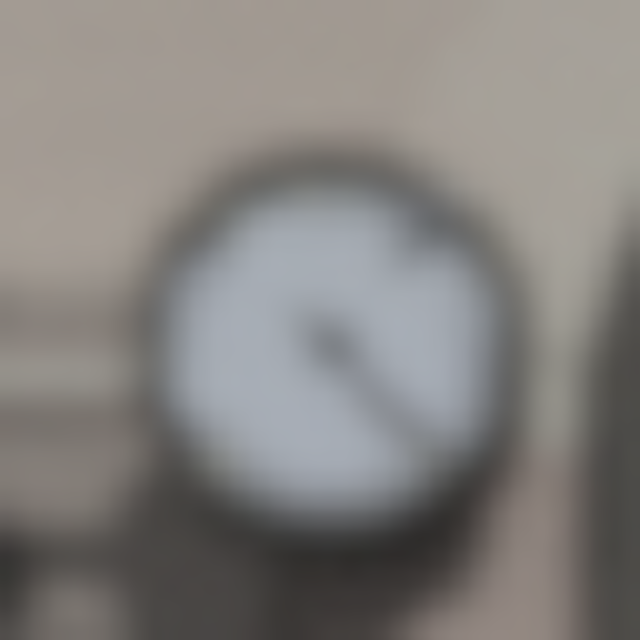

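View pics/dials2.png

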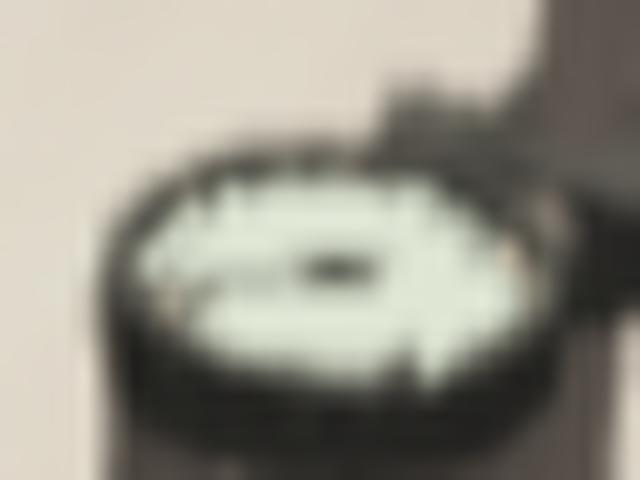

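View pics/t27.png

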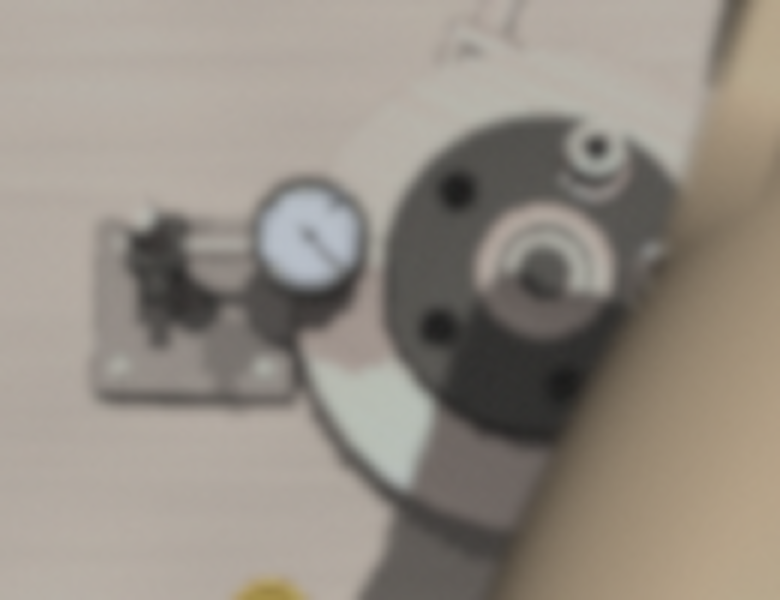

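{"method": "send_rows", "body": {"deltas": [[[1,2,0,0,0,7],[2,5,0,0,0,14],[3,8,0,0,0,21],[4.5,11,0,0,0,28],[6,14,0,0,0,35],[7,17,0,0,0,42],[8,19,0,0,0,49],[8,19,0,0,0,52],[8,19,-3,0,0,52],[8,19,-5,0,0,52],[8,19,-5,0,0,52]]]}}

```text
clock: 53.4
tcp_pos: [0.577, 0.0976, 0.2199]
orientation: [-0.003, 0.324, 0.946, -0.001]
wrist_force: [-0.2, -0.1, -0.7]
finger_gap: 0.0855
```

```bash
cat > rect.py <<'E'
from look import *
def rect(img,cam,c,z=.183,half=.03,n=600):
    # metric top-down view: up=+x, left=+y
    ii=(np.arange(n)+.5)/n*2*half-half
    gx,gy=np.meshgrid(ii,ii) # cols,rows
    W=np.stack([c[0]-gy,c[1]-gx,np.full_like(gx,z)],-1).reshape(-1,3)
    p=proj(cam,W).astype(np.float32).reshape(n,n,2)
    return cv2.remap(img.astype(np.float32),p[...,0],p[...,1],cv2.INTER_CUBIC)
E
python3 - <<'E'
from rect import *
P=read_camera("top");Q=read_camera("side")
a=np.load("t5.npy");b=np.load("s5.npy")
A=rect(a,P,(.5784,.098));B=rect(b,Q,(.5784,.098))
o=np.hstack([A,B]);o=cv2.resize(o,(800,400));cv2.imwrite("pics/rect5.png",np.clip(o[...,::-1]*1.1,0,255).astype(np.uint8))
s=get_state();o=s["orientation"];print(s["tcp_pos"],"yaw",np.degrees(2*np.arctan2(o[2],o[1])),s["joint_pos"][5])
crop(Q,300,60,110,130,6,"s28")
E
```

```text
[0.57869656 0.09746751 0.22322784] yaw 142.12987842201161 0.6910486254506132
```

View pics/rect5.png

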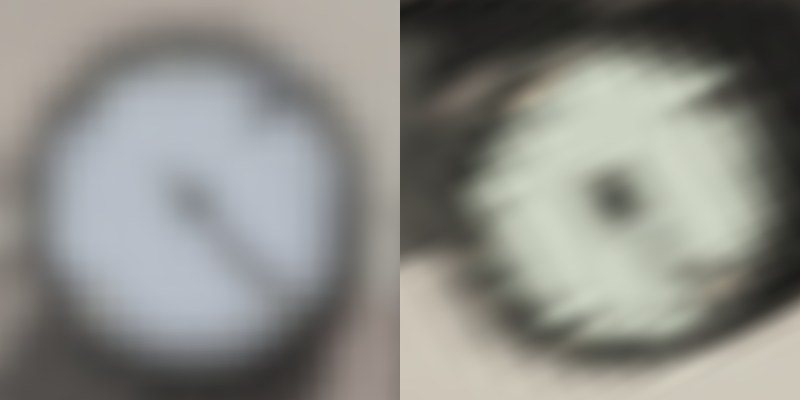

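View pics/s28.png

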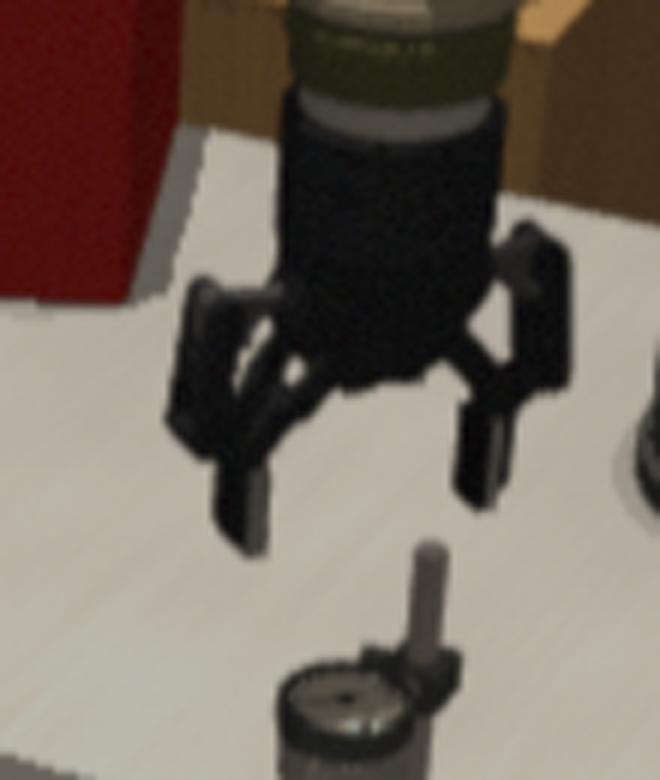

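{"method": "send_rows", "body": {"deltas": [[[0,0,-2.5,0,0,0],[0,0,-5,0,0,0],[0,0,-7,0,0,0],[0,0,-7.8,0,0,0],[0,0,-7.8,0,0,0],[0,0,-7.8,0,0,0]]]}}

```text
clock: 54.1
tcp_pos: [0.5799, 0.0973, 0.1466]
orientation: [0.001, 0.325, 0.946, 0.0]
wrist_force: [0.4, 0.5, -0.7]
finger_gap: 0.0858
```

{"method": "send_rows", "body": {"deltas": [[[0,0,0,0,0,0],[0,0,0,0,0,0],[0,0,0,0,0,0],[0,0,0,0,0,0],[0,0,0,0,0,0],[0,0,0,0,0,0]]], "jaw": -1, "force": 25}}

```text
clock: 54.7
tcp_pos: [0.5795, 0.0971, 0.146]
orientation: [0.001, 0.325, 0.946, 0.0]
wrist_force: [-0.2, -1.6, 6.2]
finger_gap: 0.0509
```

```bash
python3 - <<'E'
from h import *
Q=read_camera("side")
s=get_state();o=s["orientation"];print(s["tcp_pos"],"yaw",np.degrees(2*np.arctan2(o[2],o[1])),s["joint_pos"][5],s["wrist_force"],s["finger_gap"])
crop(Q,300,60,110,130,6,"s29")
E
```

```text
[0.57947371 0.0970561  0.1459898 ] yaw 142.1056507004778 0.6909934754855793 [-1.21165866 -3.23776168  5.73486263] 0.05107817757606746
```

View pics/s29.png

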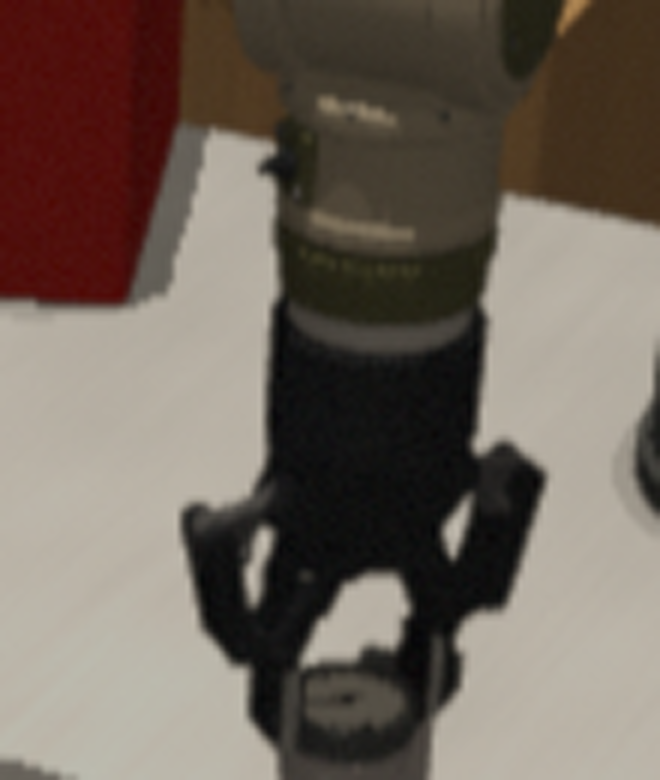

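{"method": "send_rows", "body": {"deltas": [[[0,0,0,0,0,-4],[0,0,0,0,0,-8],[0,0,0,0,0,-16],[0,0,0,0,0,-24],[0,0,0,0,0,-32],[0,0,0,0,0,-40],[0,0,0,0,0,-48],[0,0,0,0,0,-54],[0,0,0,0,0,-54]]]}}

```text
clock: 55.65
tcp_pos: [0.5786, 0.0964, 0.1461]
orientation: [0.001, 0.72, 0.694, -0.001]
wrist_force: [-3.2, -3.5, 8.0]
finger_gap: 0.051
```

```bash
python3 - <<'E'
from avg import *
Q=[read_camera("side") for _ in range(4)];b=np.mean([x["img"].astype(float) for x in Q],0)
s=get_state();o=s["orientation"];print(s["tcp_pos"],"yaw",np.degrees(2*np.arctan2(o[2],o[1])),s["joint_pos"][5],s["wrist_force"],s["ft_torque"],s["finger_gap"])
cr(b,330,140,60,60,12,"s30",1.5)
E
```

```text
[0.57860865 0.09643563 0.14609091] yaw 88.07907473351527 1.633655552502041 [-4.17720901 -4.50119877  7.40997503] [-0.75701495  0.62112049 -0.02532298] 0.05080695283127346
```

View pics/s30.png

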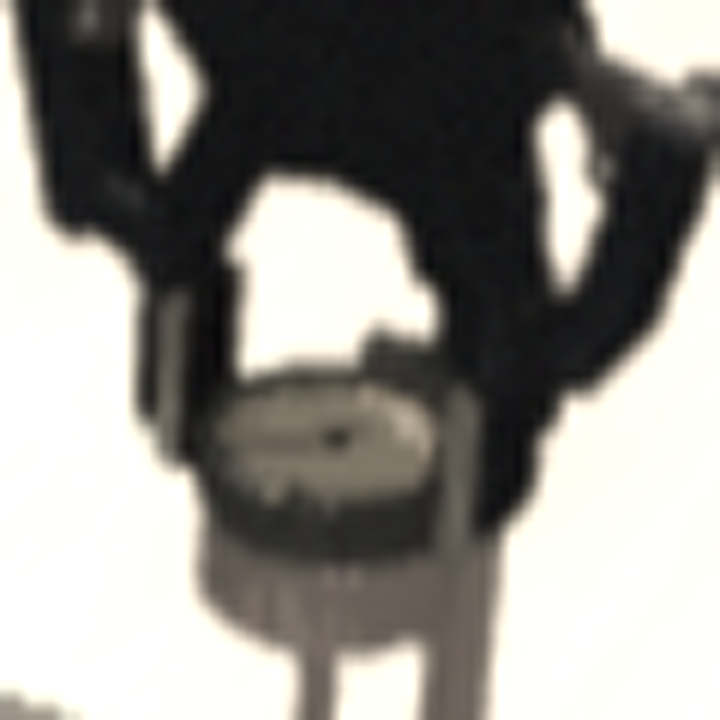

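{"method": "send_rows", "body": {"deltas": [[[-0.06,-0.06,0,0,0,-3],[-0.06,-0.06,0,0,0,-8],[-0.06,-0.06,0,0,0,-16],[-0.06,-0.06,0,0,0,-24],[-0.06,-0.06,0,0,0,-32],[-0.06,-0.06,0,0,0,-39],[-0.06,-0.06,0,0,0,-44],[-0.06,-0.06,0,0,0,-44],[-0.06,-0.06,0,0,0,-44]]]}}

```text
clock: 56.75
tcp_pos: [0.578, 0.0967, 0.1461]
orientation: [0.0, 0.927, 0.376, 0.0]
wrist_force: [-3.8, -1.4, 7.7]
finger_gap: 0.0505
```

```bash
python3 - <<'E'
from rect import *
Q=[read_camera("side") for _ in range(4)];b=np.mean([x["img"].astype(float) for x in Q],0)
s=get_state();o=s["orientation"];print(s["tcp_pos"],"yaw",np.degrees(2*np.arctan2(o[2],o[1])),s["joint_pos"][5],s["wrist_force"],s["ft_torque"],s["finger_gap"])
cr(b,342,165,32,24,22,"s31",1.8)
E
```

```text
[0.57796909 0.09666334 0.14610143] yaw 44.11105392503834 2.400652168403799 [-3.34737239 -1.67774414  8.85934337] [-0.31044108  0.6452519   0.01616634] 0.051090564196104415
```

View pics/s31.png

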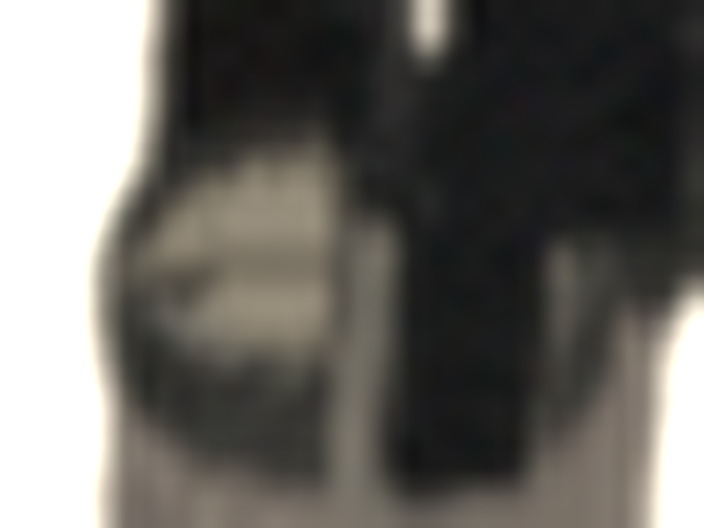

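{"method": "send_rows", "body": {"deltas": [[[0,0,0,0,0,0],[0,0,0,0,0,0],[0,0,0,0,0,0],[0,0,4,0,0,0],[0,0,9,0,0,0],[0,-4,12,0,0,0],[-1,-8.5,12,0,0,0],[-3,-13,12,0,0,0],[-5,-17,12,0,0,0],[-5,-21,12,0,0,0],[-5,-21,12,0,0,0],[-5,-21,12,0,0,0]]], "jaw": 1}}

```text
clock: 58.15
tcp_pos: [0.5282, -0.1141, 0.2647]
orientation: [-0.0, 0.927, 0.374, -0.0]
wrist_force: [-0.3, 0.1, -0.4]
finger_gap: 0.0854
```

```bash
cat > dial.py <<'E'
from rect import *
a,b,P,Q=look(1,8)
X=cloud(P)
m=((abs(X[...,2]-.183)<.006)&(np.hypot(X[...,0]-.578,X[...,1]-.097)<.04)).astype(np.uint8)
cs,_=cv2.findContours(m,cv2.RETR_EXTERNAL,cv2.CHAIN_APPROX_NONE);k=max(cs,key=cv2.contourArea)[:,0]
W=np.array([ray(P,u,v,.183)[:2] for u,v in k],np.float32);c,r=cv2.minEnclosingCircle(W);print(c,r)
A=rect(a,P,c);B=rect(b,Q,c)
def st(x):
    x=x-x.min();lo,hi=np.percentile(x,[2,90]);return np.clip((x-lo)/(hi-lo)*230,0,255)
o=np.hstack([st(A),st(B)]);o=cv2.resize(o,(800,400));cv2.imwrite("pics/rect6.png",o[...,::-1].astype(np.uint8))
cr(b,300,120,90,110,6,"s32",1.2);cr(a,190,120,130,100,6,"t32",1.1)
u,v=proj(Q,[[c[0],c[1],.183]])[0];cr(b,int(u)-16,int(v)-12,32,24,22,"dials3",1.2);print(int(u)-16,int(v)-12)
np.save("A.npy",A);np.save("B.npy",B)
E
python3 dial.py
```

```text
[ 0.52831633 -0.11324543  0.26502826] 58.95
(0.579480767250061, 0.09821278601884842) 0.02667253278195858
342 163
```

View pics/rect6.png

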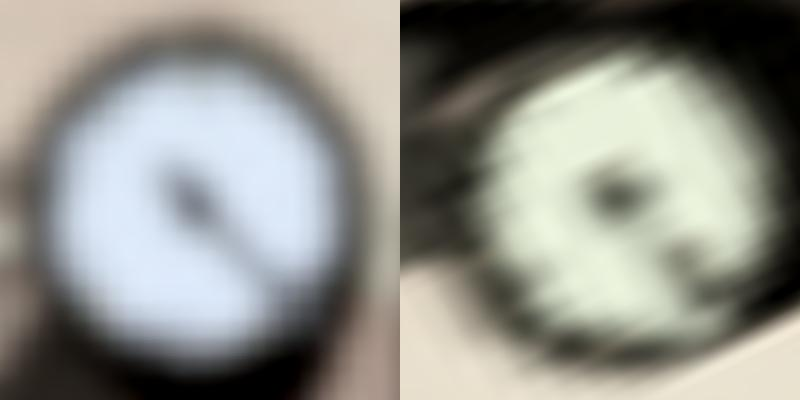

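View pics/dials3.png

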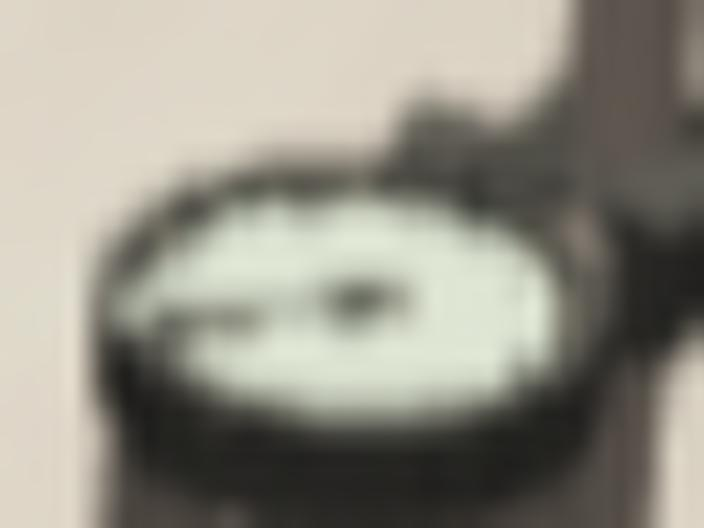

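View pics/t32.png

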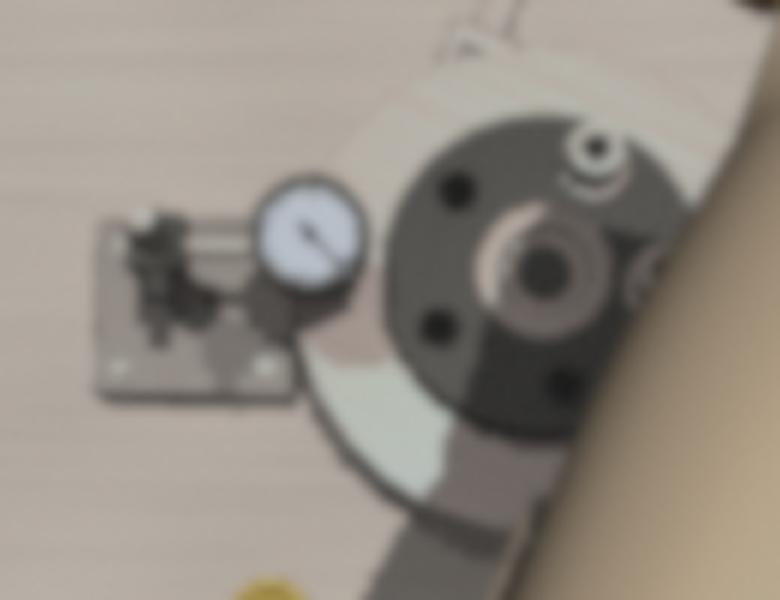

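```bash
cat > prof.py <<'E'
from rect import *
def prof(img,cam,c,rs,z=.1835,zz=None):
    th=np.radians(np.arange(-100,130,2.))  # cw from stand x (-y): dir = (-sin th, -cos th)
    g=img.mean(2).astype(np.float32);o=[]
    for r in rs:
        W=np.c_[c[0]-r*np.sin(th),c[1]-r*np.cos(th),np.full(len(th),z)]
        p=proj(cam,W).astype(np.float32);o.append(cv2.remap(g,p[None,:,0],p[None,:,1],cv2.INTER_CUBIC)[0])
    return np.degrees(th),np.array(o)
def cen(th,v,lo,hi):
    m=(th>=lo)&(th<=hi);b=np.interp(th[m],[lo,hi],[v[m][:3].mean(),v[m][-3:].mean()]);w=np.clip(b-v[m],0,None)
    return (w*th[m]).sum()/w.sum(),w.max(),th[m][w.argmax()]
if __name__=="__main__":
    P=read_camera("top");Q=read_camera("side")
    import sys
    for f,cam,nm in(("t5.npy",P,"top5"),("s5.npy",Q,"side5"),("t6.npy",P,"top6"),("s6.npy",Q,"side6")):
        try: im=np.load(f)
        except Exception: continue
        # hub centre: darkest blob near expected
        c0=np.array([.579,.098]);n=300
        R=rect(im,cam,c0,.1835,.012,n).mean(2);w=np.clip(np.percentile(R,60)-R-5,0,None)
        yy,xx=np.mgrid[:n,:n];rr=np.hypot(xx-n/2,yy-n/2)<n*.42
        i=np.argmin(cv2.GaussianBlur(R,(0,0),12)+(~rr)*999);iy,ix=divmod(i,n)
        c=c0+np.array([-(iy-n/2),-(ix-n/2)])/n*.024
        out=[]
        for rs in((.007,.009),(.009,.011,.013),(.014,.016),(.016,.018,.02)):
            th,o=prof(im,cam,c,rs);v=o.mean(0)
            out.append(tuple(round(float(x),1) for x in cen(th,v,15,85)))
        th,o=prof(im,cam,c,(.016,.018,.02));out.append(("zero",)+tuple(round(float(x),1) for x in cen(th,o.mean(0),-80,-25)))
        print(nm,np.round(c,4),out)
E
python3 - <<'E'
import numpy as np
from look import *
a,b,P,Q=look(1,8);np.save("t6.npy",a);np.save("s6.npy",b)
E
python3 prof.py
```

```text
[ 0.52829357 -0.11324038  0.26503594] 59.75
top5 [0.5776 0.0987] [(49.9, 20.1, 50.0), (49.7, 26.4, 50.0), (48.8, 29.9, 48.0), (49.5, 23.8, 48.0), ('zero', -53.6, 24.7, -52.0)]
side5 [0.5788 0.0949] [(49.6, 14.3, 50.0), (49.3, 23.8, 48.0), (47.1, 48.1, 44.0), (42.1, 41.6, 42.0), ('zero', -46.6, 30.2, -48.0)]
top6 [0.5787 0.099 ] [(48.0, 16.4, 46.0), (47.2, 20.9, 46.0), (45.6, 26.6, 46.0), (45.5, 29.1, 46.0), ('zero', -51.7, 2.0, -50.0)]
side6 [0.5801 0.0949] [(49.8, 15.1, 52.0), (47.6, 41.6, 46.0), (46.1, 61.9, 46.0), (45.1, 62.0, 46.0), ('zero', -47.2, 3.8, -46.0)]
```

{"method": "send_rows", "body": {"deltas": [[[0,4,0,0,0,0],[1,8.5,0,0,0,0],[3,13,0,0,0,0],[5,17,0,0,0,0],[5,21,0,0,0,0],[5,21.05,0,0,0,0],[5,21.05,-3,0,0,0],[5,21.05,-7,0,0,0],[5,21.05,-10,0,0,0],[5,21.05,-12,0,0,0],[5,21.05,-12,0,0,0],[5,21.05,-12,0,0,0]]]}}

```text
clock: 61.05
tcp_pos: [0.5782, 0.0968, 0.1454]
orientation: [0.0, 0.927, 0.375, -0.0]
wrist_force: [-0.1, -0.3, 0.5]
finger_gap: 0.0855
```

{"method": "send_rows", "body": {"deltas": [[[0,0,0,0,0,0],[0,0,0,0,0,0],[0,0,0,0,0,0],[0,0,0,0,0,0],[0,0,0,0,0,0],[0,0,0,0,0,0]]], "jaw": -1, "force": 25}}

```text
clock: 61.65
tcp_pos: [0.579, 0.0974, 0.1467]
orientation: [0.0, 0.927, 0.376, 0.001]
wrist_force: [-1.1, 0.7, 5.6]
finger_gap: 0.0507
```

{"method": "send_rows", "body": {"deltas": [[[0,0,0,0,0,-1.5],[0,0,0,0,0,-3],[0,0,0,0,0,-4.5],[0,0,0,0,0,-4.5],[0,0,0,0,0,-4.5]]]}}

```text
clock: 62.15
tcp_pos: [0.579, 0.0974, 0.1467]
orientation: [0.0, 0.941, 0.339, 0.001]
wrist_force: [-2.0, -0.1, 6.1]
finger_gap: 0.0509
```

```bash
python3 - <<'E'
from h import *
s=get_state();o=s["orientation"];print(s["tcp_pos"],"yaw",np.degrees(2*np.arctan2(o[2],o[1])),s["wrist_force"],s["ft_torque"],s["finger_gap"])
E
```

```text
[0.57904889 0.09741178 0.14671108] yaw 39.62597044099791 [-2.04257135 -0.1456529   6.07148394] [ 0.02984883  0.30370233 -0.03279203] 0.05090804918436663
```

{"method": "send_rows", "body": {"deltas": [[[0,0,0,0,0,0],[0,0,0,0,0,0],[0,0,0,0,0,0],[0,0,4,0,0,0],[0,0,9,0,0,0],[0,-4,12,0,0,0],[-1,-8.5,12,0,0,0],[-3,-13,12,0,0,0],[-5,-17,12,0,0,0],[-5,-21,12,0,0,0],[-5,-25,12,0,0,0],[-5,-25,12,0,0,0]]], "jaw": 1}}

```text
clock: 63.35
tcp_pos: [0.5281, -0.1572, 0.2645]
orientation: [0.001, 0.942, 0.336, -0.0]
wrist_force: [-1.1, 0.6, -0.0]
finger_gap: 0.0852
```

```bash
python3 - <<'E'
import numpy as np
from look import *
a,b,P,Q=look(1,8);np.save("t6.npy",a);np.save("s6.npy",b)
E
python3 prof.py; python3 dial.py
```

```text
[ 0.52835095 -0.15262569  0.2650463 ] 64.15
top5 [0.5776 0.0987] [(49.9, 20.1, 50.0), (49.7, 26.4, 50.0), (48.8, 29.9, 48.0), (49.5, 23.8, 48.0), ('zero', -53.6, 24.7, -52.0)]
side5 [0.5788 0.0949] [(49.6, 14.3, 50.0), (49.3, 23.8, 48.0), (47.1, 48.1, 44.0), (42.1, 41.6, 42.0), ('zero', -46.6, 30.2, -48.0)]
top6 [0.5784 0.0986] [(47.0, 20.0, 46.0), (46.6, 26.7, 46.0), (47.1, 28.5, 48.0), (48.5, 20.1, 48.0), ('zero', -41.5, 3.1, -40.0)]
side6 [0.58   0.0946] [(50.5, 16.4, 50.0), (47.7, 43.6, 46.0), (46.0, 50.3, 46.0), (46.7, 48.3, 46.0), ('zero', -53.3, 6.3, -54.0)]
[ 0.5283188  -0.15274032  0.26504657] 65.05
(0.5794185400009155, 0.09769945591688156) 0.026915932074189186
342 163
```

View pics/rect6.png

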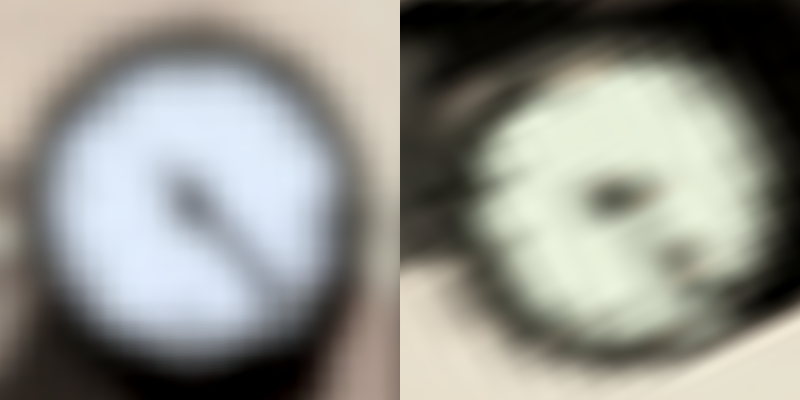

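View pics/dials3.png

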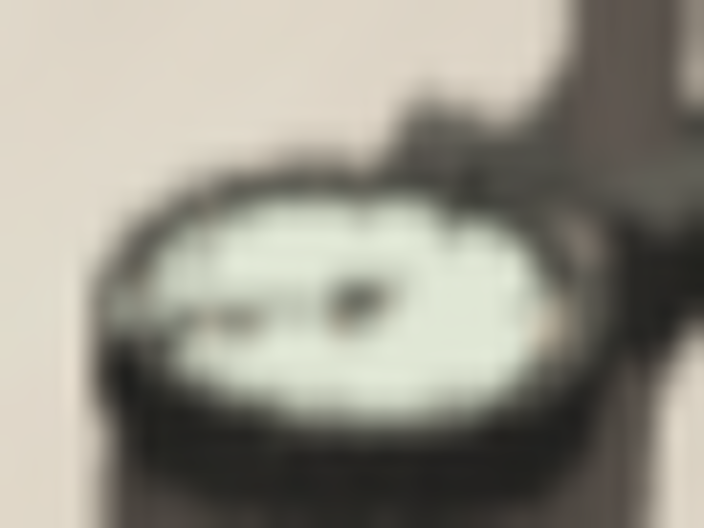

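View pics/s32.png

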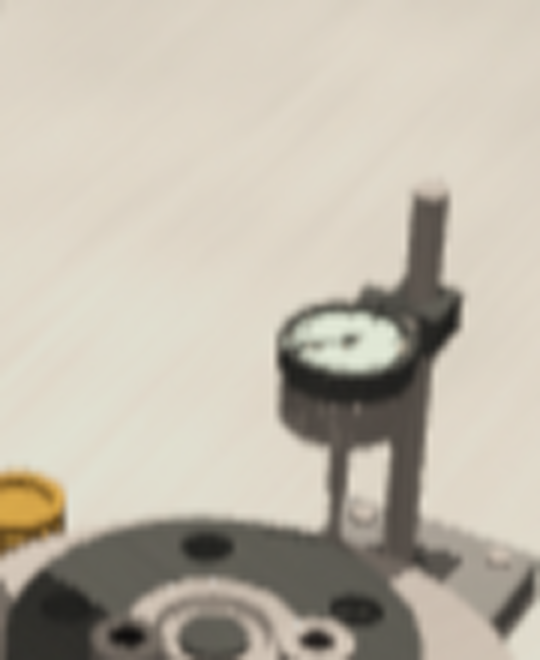

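```bash
python3 - <<'E'
from avg import *
p=read_camera("top");q=read_camera("side")
cv2.imwrite("pics/tf.png",cv2.resize(p["img"][:,:,::-1],(800,600)));cv2.imwrite("pics/sf.png",cv2.resize(q["img"][:,:,::-1],(800,600)))
X=cloud(p)
for n,x,y,z in(("bolt2",.5725,-.061,.144),("bolt3",.63,-.029,.144)):
    m=(np.hypot(X[...,0]-x,X[...,1]-y)<.02);print(n,np.nanmax(X[...,2][m]))
E
```

```text
bolt2 0.14971652744550848
bolt3 0.1493090528259257
```

View pics/tf.png

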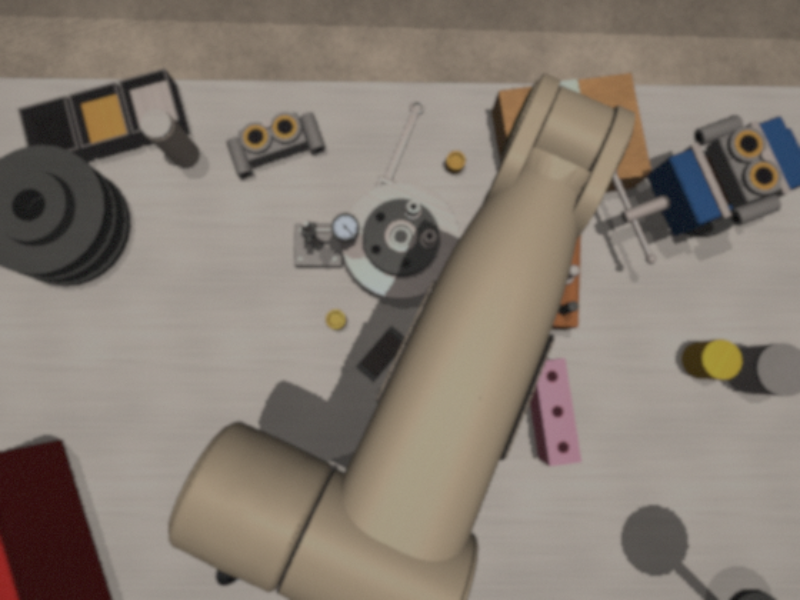

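View pics/sf.png

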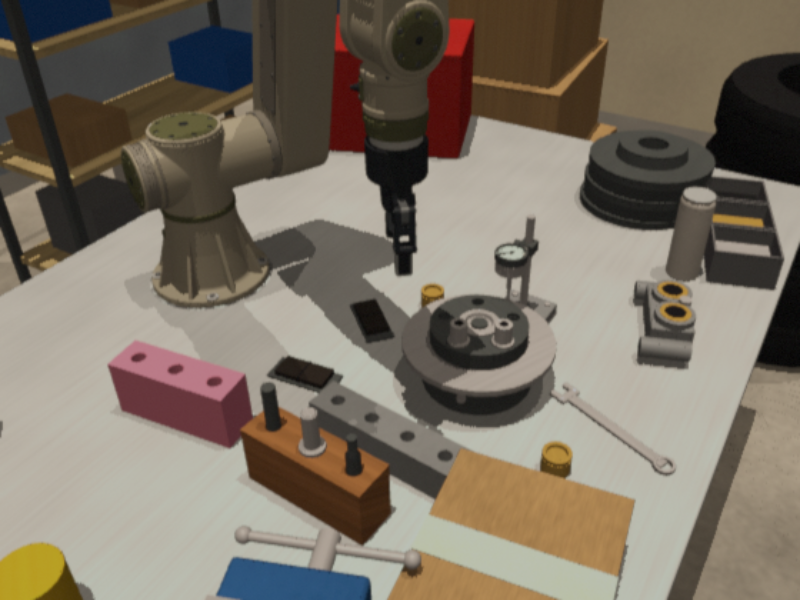

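```bash
python3 -c "
from workcell import *
print(hand_in())"
```

```text
the job is handed in; nothing more can be done
None
```

The job is done and handed in at about 65 s of the 210 s; the hand-in gave no verdict.

- **Drift and bolts:** I drove the drift home in one hole, which lined disc and hub up. I then seated both clamp bolts (only two were there) on their flanges and took the drift out. It went back to the middle rack hole, down on its collar.
- **Seating checks:** Force contact and tool height put the bolts' middles at about 104.5 mm, their home height. The drift also stopped at its home height in the rack. The depth camera read the bolt tops at about 149 mm where 144 mm was expected. I took that as noise because it was a maximum reading, but did not check it further.
- **Gauge:** The stand is on the bench on the disc's left (+y) side, with the plunger on the outer ring about 102 mm from the centre. The pointer moved to about 49° (0.86 rad) when it was set down, which fits the expected 0.9 rad.
- **Zeroing:** I turned the bezel about 102° clockwise in two grips. The top view puts zero mark and pointer within about 2° of each other. The two marks overlap in blurred pictures, and the side view differs from the top one by a few degrees, so it can't confirm that more finely.
- **Disagreements along the way:**
  - The closed fingers end about 20 mm short of the stated TCP. I found this by touching the hub spigot and allowed for it.
  - The drift appeared to shift by up to about 3 mm in the grip while being driven in. I placed the bolts by camera instead.
- **Other parts:** In the last pictures the bystanders looked unmoved, and the gripper was well clear of everything.

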